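# Set an adjustable vee rest to 7 and lay the stepped spindles in it level

### The job

Get the adjustable vee rest ready for checking the stepped spindles: first lay whatever tools have been left in its vees flat in the steel tool tray. Then, with nothing on the rests, turn the numbered click sleeve on its column to 7 and let go of it in its click. Finally lay every spindle from the bench in a vee pair of its own, thick end on the far rest and square collar between the rests, so that each lies level.

Things in the scene. Friction and masses are not known exactly. Their poses are not given: they have to be found in the camera images.
- vee_rest: Fixture bolted to the bench: grey base plate, 14 mm thick, x -70 to 70, y -105 to 203 mm; two upright steel bars (rests) across it, and a column at x -38, y 170 mm with the numbered sleeve on top. Origin: on the bench under the fixture; x along the vees from the near to the far rest, y along the bars towards the column, z up. Yaw is small: x points away from the robot.
- height_sleeve (a joint): Numbered click sleeve, upright axis: angle in rad, growing clockwise from above. Clicks of 0.5236 rad, numbered 0 to 11 on its flange; the number at the fixed pointer (on the robot's side) = angle/0.5236, so 7 is 3.665. Starts at 0 to 3. Stops at 0 and 11. A click takes about 0.2 N m; let go within a third of a click it settles into it. Each click raises the near rest 1 mm.
- sleeve_grip (a point): Point on the sleeve's axis, 125 mm above the bench, at the height to grip. The round knurled grip is 44 mm in diameter, from 104 to 138 mm above the bench; the 72 mm flange with the numbers is just below it (its face at 104 mm).
- tool_tray: Shallow open grey sheet steel tray, 160 x 140 x 24 mm (x, y, z), fixed to the bench, walls 3 mm, floor 3 mm. Origin: centre of its underside.
- screwdriver: Flat screwdriver, 120 mm long. Origin: mid length, 10 mm below its axis (its underside when lying flat); y along the axis towards the handle's end. Handle 20 mm thick, y 0 to 60 mm; blade 6 mm, y -60 to 0. Perhaps absent; else it starts in one of the three vee pairs, along the vees.
- test_bar: Plain ground steel bar, 16 mm in diameter, 140 mm long, a dark knurled band at each end. Origin: mid length, 8 mm off its axis (its underside at first); x along the bar. Perhaps absent; else it starts in one of the three vee pairs, along the vees.
- small_file: Small hand file, 140 mm long. Origin: mid length, 10.5 mm below its axis; x along the axis towards the blade's tip. Round wooden handle 20 mm thick, x -70 to 0; steel blade 8 x 5 mm, x 0 to 70. Perhaps absent; else it starts in one of the three vee pairs, along the vees.
- spindle_0: Stepped steel spindle, 160 mm long, 0.42 kg. Origin: on the axis at mid length; x along the axis towards the thick end. Thick journal dia 24, x -8 to 80 mm; square collar 30 x 30, x -24 to -8; thin journal dia 14, x -80 to -24. Balances at about x 12. Starts on the bench, axis about 14 mm up, nearly level, thick end away from the robot. Perhaps absent.
- spindle_1: Stepped steel spindle, 160 mm long, 0.42 kg. Origin: on the axis at mid length; x along the axis towards the thick end. Thick journal dia 24, x -8 to 80 mm; square collar 30 x 30, x -24 to -8; thin journal dia 14, x -80 to -24. Balances at about x 12. Starts on the bench, axis about 14 mm up, nearly level, thick end away from the robot. Perhaps absent.
- spindle_2: Stepped steel spindle, 160 mm long, 0.42 kg. Origin: on the axis at mid length; x along the axis towards the thick end. Thick journal dia 24, x -8 to 80 mm; square collar 30 x 30, x -24 to -8; thin journal dia 14, x -80 to -24. Balances at about x 12. Starts on the bench, axis about 14 mm up, nearly level, thick end away from the robot. Perhaps absent.
- bay_0 (a point): Where a spindle's origin belongs in the vee pair at fixture y -65 mm: at fixture x 4 mm, 67 mm up, the axis height when level at sleeve 7. Rests 12 mm thick at x 32 to 44 (far, fixed) and -44 to -32 (near), free gap between. Vees 90 degrees, 13 mm deep, bottoms 50 mm above the bench (near: plus 1 mm per sleeve number).
- bay_1 (a point): Where a spindle's origin belongs in the vee pair at fixture y -5 mm: at fixture x 4 mm, 67 mm up, the axis height when level at sleeve 7. Rests 12 mm thick at x 32 to 44 (far, fixed) and -44 to -32 (near), free gap between. Vees 90 degrees, 13 mm deep, bottoms 50 mm above the bench (near: plus 1 mm per sleeve number).
- bay_2 (a point): Where a spindle's origin belongs in the vee pair at fixture y 55 mm: at fixture x 4 mm, 67 mm up, the axis height when level at sleeve 7. Rests 12 mm thick at x 32 to 44 (far, fixed) and -44 to -32 (near), free gap between. Vees 90 degrees, 13 mm deep, bottoms 50 mm above the bench (near: plus 1 mm per sleeve number).

How it is judged:
By the outcome, as a careful person would: the job done as asked, in the order asked, and still so for the second after the job is handed in, with the robot touching nothing.
Of screwdriver, test_bar, small_file only 2 to 3 are there at a start; the rules pass over those that are not, and their reading is None.
Of spindle_0, spindle_1, spindle_2 only 2 to 3 are there at a start; the rules pass over those that are not, and their reading is None.
At some moment in a run one of spindle_0, spindle_1, spindle_2 may be knocked a few centimetres aside while the robot is not near it.
Once in a run the grip may slacken for a moment while it holds something.
It also fails if it takes over 210 s, if anything falls off the work surface, if the arm or the gripper's body presses on something with over 40 N, if the wrist force passes 120 N, or if a joint passes its speed limit or range.

### The arm

A 6-joint arm with a two-finger parallel gripper is mounted at the origin on a cart in front of the work surface, level with it; the furniture and walls round the work are solid. World frame = base frame: x ahead of the robot, y to its left, z up, the work surface at z = 0. Lengths are in mm, angles in rad, forces in N, time in s.
With the tool pointing down it reaches from about 275 to 1000 mm from the base axis. Payload 8.4 kg.
Tool frame: the origin (TCP) lies midway between the tips of the shut fingers; the grasp point (between the pads) lies 19 mm behind it; z points along the fingers, y is the direction in which the jaws open and shut (so a half turn about z gives the same grasp; the last joint's range is limited). The gripper opens to 85 mm and grips with 20 to 120 N. Pads are 22 mm wide; open, the fingers measure 114 mm over their backs; the gripper's body (76 mm by 85 mm) begins 54 mm behind the grasp point. The pads swing forward as they close: fully open they stand 13 mm farther back than shut.
Start: joints at [1.215, 0.353, 1.633, -0, 1.155, -0.002], TCP at [216.539, 586.292, 231.281] pointing down, gripper open.
Joint ranges: [-2.63, 2.63], [-0.92, 2.1], [0.06, 2.66], [-1.3, 4.44], [0, 2.69], [-3.02, 3.02]. Speed limits (rad/s): [2.22, 2.22, 2.79, 3.14, 3.14, 3.14].

### API

Orientations are given as [roll, pitch, yaw] about the fixed x, y, z axes, in that order (R = Rz(yaw) Ry(pitch) Rx(roll)).
In Python, from rig import r gives the robot as it stands.
- The arm moves only by the tool play_rows, never from a script. Its argument "moves" is a list of rows, each a list of 3 entries, a list of its own where there are three numbers: the turn, a rotation vector about the tool's x, y, z in degrees, then the shift along the tool's x, y, z in mm, then the opening, from 0 (shut) to 1 (fully open). A call has 1 to 20 rows; each row is the pose to reach, as a shift and turn from the pose measured when the call began, along the tool's axes at that moment; what a row does not reach only later rows make up. A row lasts 1/10 s, in which the tool goes at most 50 mm and 8.59 degrees, less where a joint would pass 70% of its speed; a pose out of reach is approached as far as the arm can. A call with a gripper value outside its range is refused whole. The fingers move at their own pace and stop on an object; "newtons" is the grip in N (left out, the last holds). Time passes only in rows, so rows that repeat a pose let the fingers close. It gives the time, the measured TCP pose, the force and the opening at its end, in the units of the state.
- r.sense(): the state, without advancing time (a new reading comes with each control period).
- r.grab_frame(name): name is "scene" or "side" or "wrist"; returns a dict with "color" (480x640x3 uint8, red, green, blue), "K" (3x3 intrinsics, pixels), "k1" (the pictures are not rectified: a ray, as slopes to the right and down, at radius r is drawn at 1 + k1 r^2 times it, then the intrinsics apply), "rvec" (rotation vector, rad) and "tvec" (3), from world to camera coordinates, as OpenCV has them; the wrist camera has in their place "T_tool_cam" (4x4, takes a point from camera to tool coordinates, whose origin is the TCP and whose axes are the flange's). Camera axes: x right, y down, z forward; pixel columns grow to the right and rows downward; lengths in mm; the calibration is good to about 2 mm. A picture is of the moment at which its call begins: read the wrist's pose just before it. There is no depth.
- r.sign_off(): hands the job in, once; it reports no verdict.
Trained networks look in a picture, given as the dict that the camera call returned (one of the last four; its "shot" number tells which), for a name from the list of things; names that differ only in an ending like _2 or _b are one class to them, and where a whole thing is asked for, a point or a joint stands for the part that bears it (a point fixed in the world has none). Each returns a list of dicts, best first, with "conf" (0 to 1); they miss things now and then, are a little off and sometimes report something else, mostly with a low value. They report only what shows in the picture. A call takes as long as a camera call.
- r.silhouettes(picture, name): "mask" (480x640 bool, what is visible of it) and "location" ([column, row] in pixels, amid what is visible of it).
The state is a dict: "clock": time; "qpos": joint angles; "qvel": joint speeds; "joint_efforts": joint torques, N m; "eef_pos": TCP position; "tcp_rot": TCP orientation; "contact_force": force on the tool from outside, world axes, zero at the start; "wrist_torque": the same for the moment, N m; "opening": opening from 0.0 (shut) to 1.0 (fully open).
Only numpy, scipy, OpenCV 4.12 (cv2) and the standard library are available. Lean on these libraries where they do the work, as an engineer would, in place of code of your own. Each camera call takes 0.05 s, during which the arm holds its last target.

## Working session

There is one attempt and no reset: what is moved stays moved. The work goes in short steps, Python scripts to look and compute and a tool call to move; the robot and the scene stay as the last step left them, time stands still between calls to the robot, and variables do not carry over. Pictures are saved under pics/ and viewed, and the job is handed in when it is done.

Besides the shell and the picture viewer there is one more tool, called after "Call:" as name(argument=value, ...), one argument or row to a line, values as JSON. play_rows: Moves the arm, as the interface text tells. Its arguments: {"type":"object","properties":{"moves":{"type":"array"},"newtons":{"type":"number"}},"required":["moves"]}

```bash
mkdir -p pics; ls
cat > h.py <<'E'
import numpy as np, cv2
from scipy.spatial.transform import Rotation as R
from rig import r
def save(n,f): cv2.imwrite('pics/'+n,cv2.cvtColor(f['color'],cv2.COLOR_RGB2BGR))
def cam(f,s=None):
    # returns Rwc (cam->world), origin
    if 'rvec' in f:
        Rm=cv2.Rodrigues(np.array(f['rvec'],float))[0]; t=np.array(f['tvec'],float).ravel()
        return Rm.T, -Rm.T@t
    T=np.array(f['T_tool_cam']); Rt=R.from_euler('xyz',s['tcp_rot']).as_matrix()
    return Rt@T[:3,:3], Rt@T[:3,3]+np.array(s['eef_pos'])
def ray(f,px,s=None):
    K=np.array(f['K']);k=f['k1']
    d=np.array([(px[0]-K[0,2])/K[0,0],(px[1]-K[1,2])/K[1,1]])
    u=d.copy()
    for _ in range(20): u=d/(1+k*(u@u))
    Rm,o=cam(f,s); v=Rm@np.array([u[0],u[1],1]); return o,v
def onz(f,px,z,s=None):
    o,v=ray(f,px,s); return o+v*(z-o[2])/v[2]
def proj(f,P,s=None):
    Rm,o=cam(f,s); c=Rm.T@(np.array(P,float)-o); u=c[:2]/c[2]; u=u*(1+f['k1']*(u@u)); K=np.array(f['K'])
    return np.array([K[0,0]*u[0]+K[0,2],K[1,1]*u[1]+K[1,2]])
def go(pos,yaw,s=None,roll=None):
    "shift/turn in tool axes to reach a tool-down pose with given world yaw of tool x"
    s=s or r.sense(); R0=R.from_euler('xyz',s['tcp_rot'])
    sh=R0.inv().apply(np.array(pos)-np.array(s['eef_pos']))
    Rt=R.from_euler('xyz',[np.pi,0,yaw])
    tv=(R0.inv()*Rt).as_rotvec(degrees=True)
    return np.round(tv,1).tolist(),np.round(sh,1).tolist()
E
python3 - <<'E'
from h import *
s=r.sense(); print(s)
for n in('scene','side','wrist'):
    f=r.grab_frame(n); save(n+'0.png',f); print(n,f['K'],f['k1'],cam(f,s))
E
```

```text
pics
{'clock': 0.0, 'qpos': array([ 1.21461631e+00,  3.53697451e-01,  1.63413575e+00,  2.13816348e-05,
        1.15520610e+00, -2.41118828e-03]), 'qvel': array([ 1.15277002e-03, -1.11855326e-04, -1.06407301e-03,  1.97970085e-05,
        2.82704357e-04,  1.32442428e-03]), 'joint_efforts': array([ 8.75070582e-04, -6.05255055e+01, -3.42059577e+01,  1.97150016e-04,
        9.34003067e-03, -3.19505011e-05]), 'eef_pos': array([216.35438576, 585.84389166, 230.53020175]), 'tcp_rot': array([-3.14014605e+00, -2.30371760e-05,  2.78781516e+00]), 'contact_force': array([0.42463634, 0.17864727, 0.30789398]), 'wrist_torque': array([-0.02581851,  0.00561253, -0.0397718 ]), 'opening': 1.0021949622475224}
scene [[532.21298269   0.         318.46246783]
 [  0.         532.21298269 232.37291514]
 [  0.           0.           1.        ]] -0.10431678484454242 (array([[ 0.56460366, -0.54298045,  0.62160674],
       [-0.82533387, -0.37765947,  0.41975866],
       [ 0.00683492, -0.75003037, -0.66136807]]), array([-386.38776639, -658.92660357, 1063.29357408]))
side [[519.00968714   0.         313.95899362]
 [  0.         519.00968714 236.99785464]
 [  0.           0.           1.        ]] -0.0370994295852689 (array([[-0.98955125, -0.09075067,  0.11203857],
       [-0.14346308,  0.54225923, -0.82787274],
       [ 0.01437606, -0.8352959 , -0.54961267]]), array([365.39519208, 952.15141655, 787.74356847]))
wrist [[355.29708144   0.         324.44528098]
 [  0.         355.29708144 241.28573506]
 [  0.           0.           1.        ]] 0.004452554906805682 (array([[ 3.44984274e-01,  9.03904281e-01,  2.52869338e-01],
       [ 9.38608089e-01, -3.31987472e-01, -9.38039121e-02],
       [-8.40305591e-04,  2.69706080e-01, -9.62942326e-01]]), array([151.59935725, 609.69897241, 374.17458081]))
```

View pics/scene0.png

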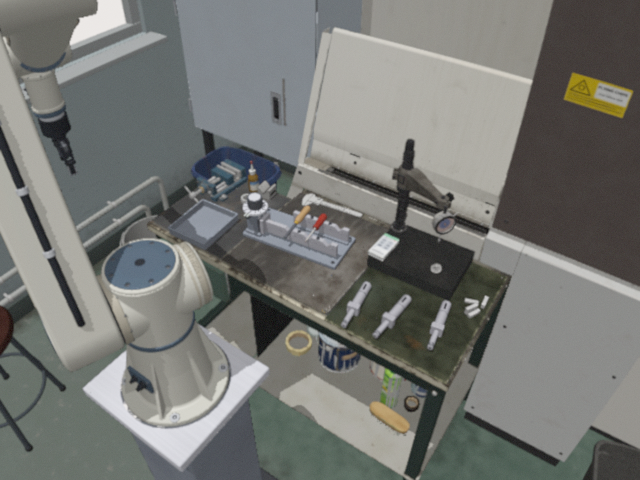

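View pics/side0.png

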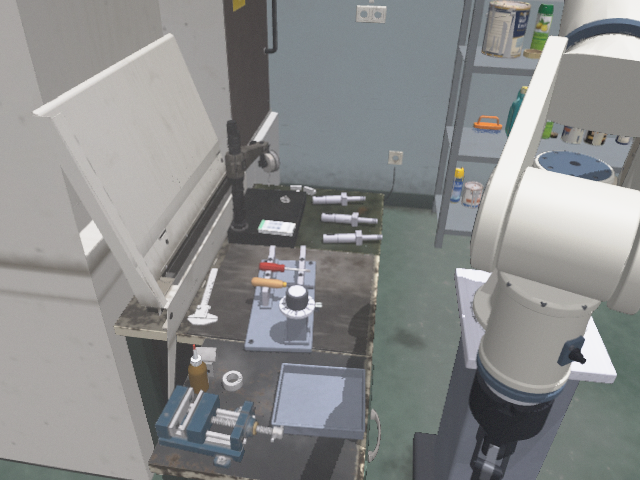

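View pics/wrist0.png

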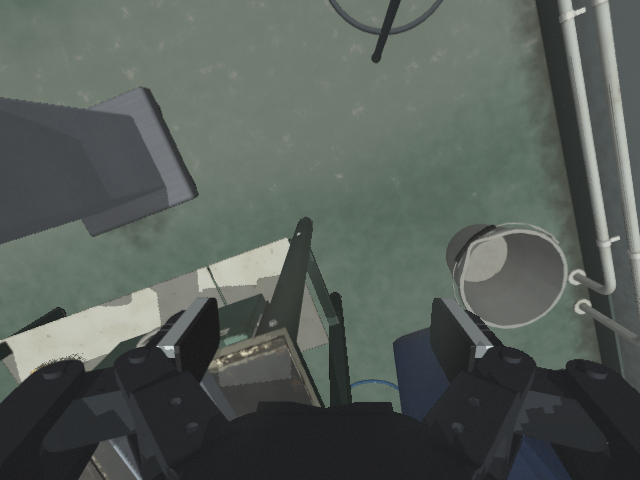

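The scene shows the file (orange handle, ~302,214) and the screwdriver (red, ~318,225) in the vees. Three spindles lie on the bench at ~(356,305), (393,315) and (439,325), and the tray is at ~(205,222).

Run:
```python
from h import *
s=r.sense()
f1=r.grab_frame('scene');f2=r.grab_frame('side')
print(np.round(np.array(f1.get('T_tool_cam',0)),3))
fw=r.grab_frame('wrist'); print(np.round(fw['T_tool_cam'],3))
zz=dict(vee_rest=40,height_sleeve=120,tool_tray=0,screwdriver=65,test_bar=65,small_file=65,spindle_0=14)
for n,z in zz.items():
    for nm,f in(('sc',f1),('si',f2)):
        for d in r.silhouettes(f,n)[:4]:
            m=d['mask']; ys,xs=np.nonzero(m)
            pts=np.c_[xs,ys].astype(float); c=pts.mean(0); 
            ev=np.linalg.svd(pts-c,full_matrices=False)[2][0]; t=(pts-c)@ev
            a=onz(f,c+ev*t.min(),z);b=onz(f,c+ev*t.max(),z)
            print(n,nm,round(d['conf'],2),np.round(d['location']),m.sum(),onz(f,d['location'],z)[:2].round(),a[:2].round(),b[:2].round())
c=f1['color'][130:360,140:520]; cv2.imwrite('pics/crop1.png',cv2.cvtColor(cv2.resize(c,(760,460),interpolation=2),4))
c=f2['color'][160:470,130:400]; cv2.imwrite('pics/crop2.png',cv2.cvtColor(cv2.resize(c,(540,600),interpolation=2),4))
```

```text
0
[[ 2.00000e-03 -9.63000e-01 -2.70000e-01  6.90130e+01]
 [ 1.00000e+00  1.00000e-03  1.00000e-03 -2.63000e-01]
 [-1.00000e-03 -2.70000e-01  9.63000e-01 -1.43643e+02]
 [ 0.00000e+00  0.00000e+00  0.00000e+00  1.00000e+00]]
vee_rest sc 0.74 [299. 234.] 4136 [536.  31.] [514. 236.] [ 550. -130.]
vee_rest sc 0.42 [255. 207.] 401 [562. 219.] [554. 258.] [585. 188.]
vee_rest si 0.68 [285. 310.] 5274 [538. 118.] [ 546. -133.] [540. 255.]
height_sleeve sc 0.97 [257. 207.] 357 [492. 144.] [536. 187.] [462. 130.]
height_sleeve sc 0.26 [295. 235.] 4061 [456. -14.] [447. 167.] [ 476. -171.]
tool_tray sc 0.62 [203. 225.] 2013 [440. 328.] [350. 384.] [539. 276.]
tool_tray si 0.64 [322. 399.] 6090 [432. 311.] [521. 317.] [346. 314.]
tool_tray si 0.61 [287. 312.] 5259 [543.  80.] [ 557. -194.] [549. 218.]
screwdriver sc 0.54 [319. 222.] 122 [590.  -0.] [631.   6.] [548.  -9.]
screwdriver sc 0.43 [203. 226.] 1988 [386. 264.] [305. 320.] [484. 221.]
screwdriver sc 0.16 [256. 206.] 427 [544. 197.] [552. 245.] [539. 156.]
screwdriver si 0.6 [276. 269.] 279 [581.  13.] [624.   4.] [504.   2.]
test_bar si 0.75 [286. 311.] 5307 [531. 149.] [543. -99.] [533. 278.]
small_file sc 0.59 [305. 216.] 179 [590.  49.] [632.  66.] [485.  43.]
small_file si 0.83 [270. 281.] 298 [585.  57.] [625.  62.] [488.  63.]
spindle_0 sc 0.73 [392. 314.] 454 [ 446. -326.] [ 524. -333.] [ 360. -322.]
spindle_0 sc 0.68 [358. 304.] 399 [ 425. -236.] [ 505. -218.] [ 341. -242.]
spindle_0 sc 0.62 [438. 323.] 437 [ 488. -435.] [ 568. -424.] [ 404. -451.]
spindle_0 si 0.69 [350. 221.] 404 [ 433. -314.] [ 360. -322.] [ 519. -322.]
```

View pics/crop1.png

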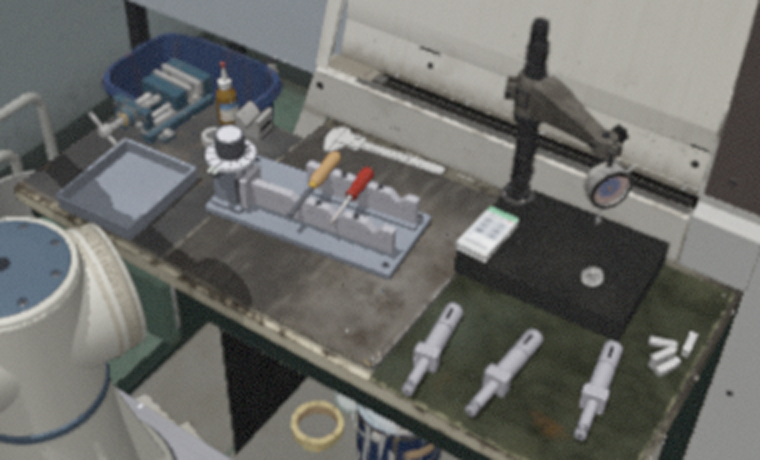

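View pics/crop2.png

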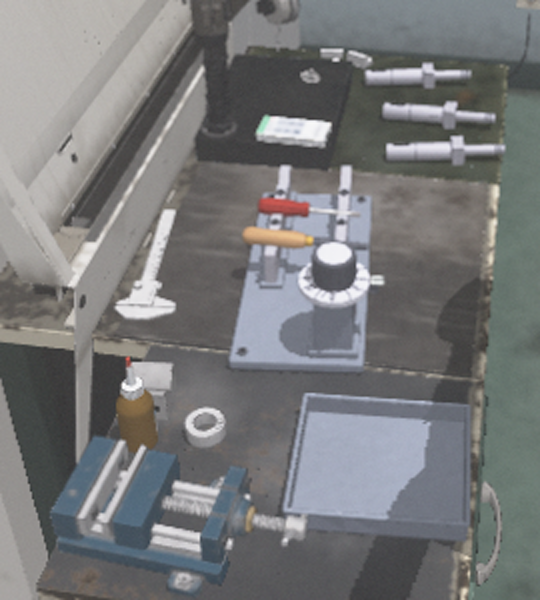

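Run:
```python
from h import *
print(go([500,40,330],np.pi))
```

```text
([0.0, 0.0, -20.3], [-455.2, -414.3, -98.7])
```

Call:
play_rows(
  moves=[
    [[0,0,0],[-40,-40,-98.7],1],
    [[0,0,-20.3],[-455.2,-414.3,-98.7],1],
    [[0,0,-20.3],[-455.2,-414.3,-98.7],1],
    [[0,0,-20.3],[-455.2,-414.3,-98.7],1],
    [[0,0,-20.3],[-455.2,-414.3,-98.7],1],
    [[0,0,-20.3],[-455.2,-414.3,-98.7],1],
    [[0,0,-20.3],[-455.2,-414.3,-98.7],1],
    [[0,0,-20.3],[-455.2,-414.3,-98.7],1],
    [[0,0,-20.3],[-455.2,-414.3,-98.7],1],
    [[0,0,-20.3],[-455.2,-414.3,-98.7],1],
    [[0,0,-20.3],[-455.2,-414.3,-98.7],1],
    [[0,0,-20.3],[-455.2,-414.3,-98.7],1],
    [[0,0,-20.3],[-455.2,-414.3,-98.7],1],
    [[0,0,-20.3],[-455.2,-414.3,-98.7],1],
    [[0,0,-20.3],[-455.2,-414.3,-98.7],1],
    [[0,0,-20.3],[-455.2,-414.3,-98.7],1],
    [[0,0,-20.3],[-455.2,-414.3,-98.7],1],
  ],
)

```text
clock: 2.7
eef_pos: [499.5, 41.0, 329.9]
tcp_rot: [3.141, -0.0, -3.14]
contact_force: [1.1, -0.6, 0.5]
opening: 1.003
```

Run:
```python
from h import *
s=r.sense();f=r.grab_frame('wrist'); save('w1.png',f); print(s['eef_pos'],s['tcp_rot'],s['qpos'],s['contact_force'])
```

```text
[499.47109863  40.99853154 329.89040724] [ 3.14139936e+00 -3.03424318e-04 -3.13954709e+00] [ 7.87594685e-02  7.11670311e-02  1.76929431e+00  2.24064392e-04
  1.30141903e+00 -1.49414206e+00] [ 1.13407119 -0.61469476  0.46128207]
```

View pics/w1.png

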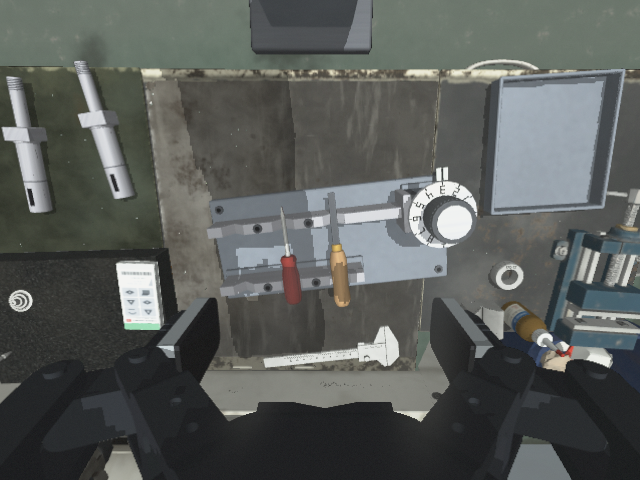

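The wrist view shows the screwdriver (285,255) and the file (338,262) in the vees, with the sleeve's grip at (455,220) and the tray at (553,145). Next I zoom in to fit the fixture.

Run:
```python
import cv2
i=cv2.imread('pics/w1.png')
cv2.imwrite('pics/w1a.png',cv2.resize(i[165:310,200:400],(800,580),interpolation=cv2.INTER_CUBIC))
cv2.imwrite('pics/w1b.png',cv2.resize(i[155:290,350:510],(711,600),interpolation=cv2.INTER_CUBIC))
```

```text
(no output)
```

View pics/w1a.png

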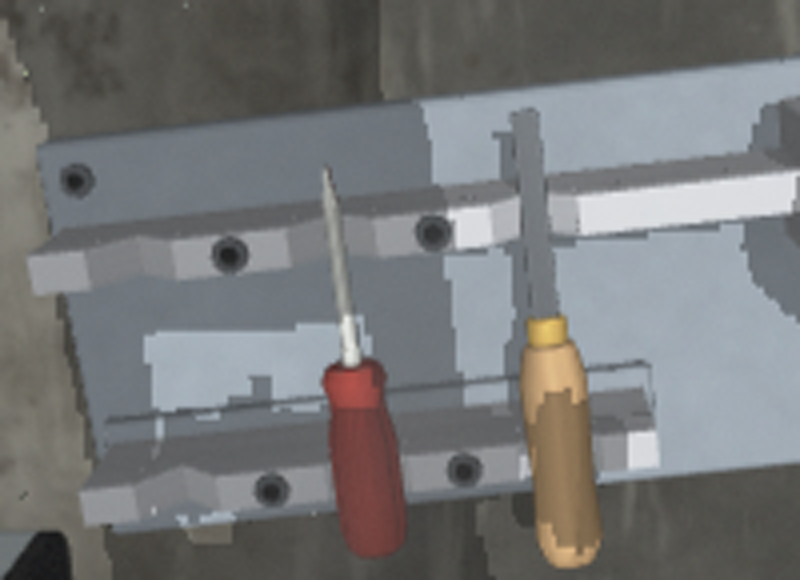

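View pics/w1b.png

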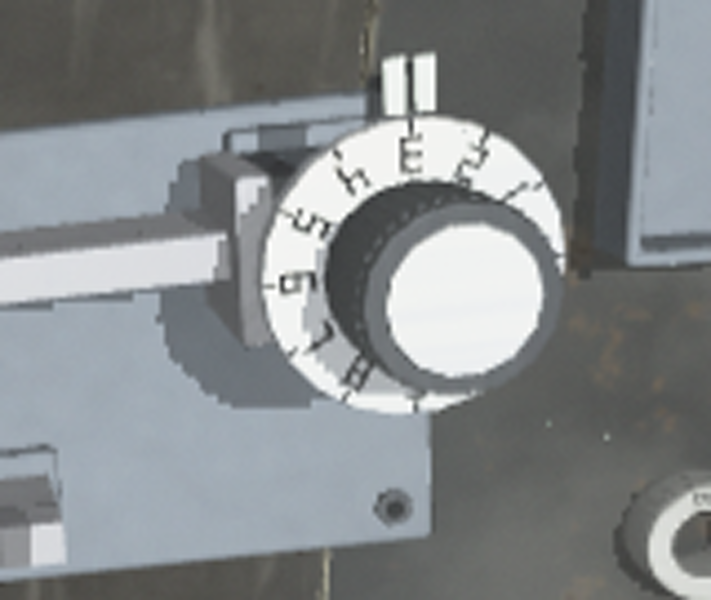

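Run:
```python
from h import *
from scipy.optimize import least_squares
s=r.sense();f=r.grab_frame('wrist')
P=[(-70,-105,14),(70,-105,14),(70,203,14),(-70,203,14),(-38,170,138)]
px=np.array([(210.5,200.5),(226,297.5),(446.3,275.4),(433.3,176.4),(455.1,222.5)])
def W(p,q): c,n=np.cos(p[2]),np.sin(p[2]); return np.array([p[0]+c*q[0]-n*q[1],p[1]+n*q[0]+c*q[1],q[2]])
fun=lambda p:(np.array([proj(f,W(p,q),s) for q in P])-px).ravel()
o=least_squares(fun,[540,0,0.],loss='soft_l1',x_scale=[1,1,.01]);print(o.x,o.fun.reshape(-1,2).round(1))
p=o.x
for n,y in(('b0',-65),('b1',-5),('b2',55)): print(n,W(p,(4,y,67)).round(1))
print('sleeve',W(p,(-38,170,125)).round(1))
np.save('fix.npy',p)
# tools
def pt(x,y): return (200+x/4,165+y/4)
for n,a,z in(('sd tip',(327,168),63),('sd handle end',(373,550),65),('sd mid',(352,362),63),('file tip',(525,112),64),('file end',(572,560),65),('file mid',(547,322),64)):
    w=onz(f,pt(*a),z,s); c,n_=np.cos(p[2]),np.sin(p[2]); d=w[:2]-p[:2]; print(n,w.round(1),'fix',np.round([c*d[0]+n_*d[1],-n_*d[0]+c*d[1]],1))
# tray corners rim z=24
for a in((487,108),(625,70),(607,212),(487,213)): print('tray',a,onz(f,a,24,s).round(1))
im=f['color'].copy()
for q in P+[(x,y,z) for y in(-65,-5,55) for x,z in((38,50),(-38,53))]+[(32,-105,63),(44,85,63)]:
    u=proj(f,W(p,q),s); cv2.circle(im,tuple(int(v) for v in u.round()),2,(0,255,0),-1)
f['color']=cv2.resize(im[150:320,190:500],(800,439),interpolation=2); save('w1c.png',f)
```

```text
[5.61730933e+02 1.58066291e+00 1.07968454e-01] [[-2.9 -0.9]
 [ 0.8  0.6]
 [ 0.5  1.3]
 [12.2 -1.9]
 [-1.2  0.4]]
b0 [572.7 -62.6  67. ]
b1 [566.2  -3.   67. ]
b2 [559.8  56.7  67. ]
sleeve [505.6 166.5 125. ]
sd tip [504.1  -8.4  63. ] fix [-58.4  -3.7]
sd handle end [624.8   2.8  65. ] fix [62.9 -5.6]
sd mid [563.6  -2.5  63. ] fix [ 1.4 -4.3]
file tip [487.4  49.2  64. ] fix [-68.8  55.4]
file end [628.1  65.3  65. ] fix [72.8 56.2]
file mid [550.4  56.4  64. ] fix [-5.3 55.7]
tray (487, 108) [391.3 234.2  24. ]
tray (625, 70) [349.9 387.8  24. ]
tray (607, 212) [516.2 403.7  24. ]
tray (487, 213) [518.  250.4  24. ]
```

View pics/w1c.png

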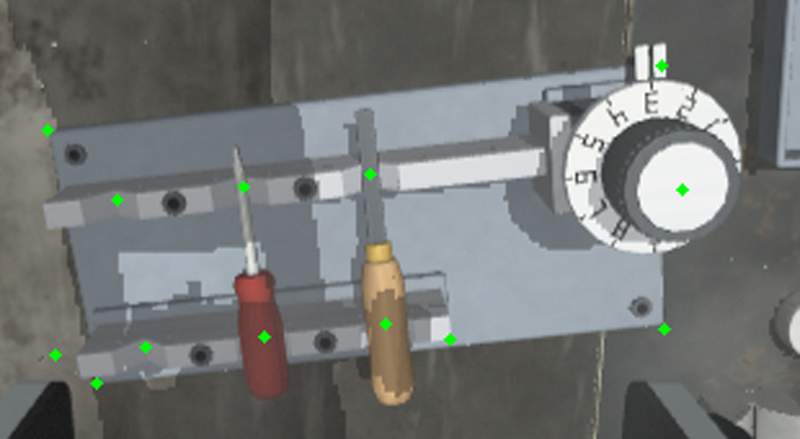

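Run:
```python
import cv2
i=cv2.imread('pics/w1.png')
cv2.imwrite('pics/w1d.png',cv2.resize(i[60:225,470:640],(618,600),interpolation=cv2.INTER_CUBIC))
```

```text
(no output)
```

View pics/w1d.png

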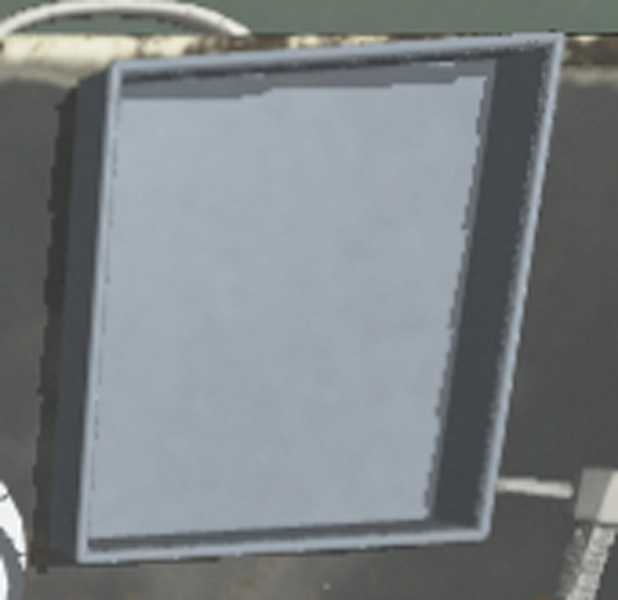

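Run:
```python
from h import *
from scipy.optimize import least_squares
s=r.sense();f=r.grab_frame('wrist')
P=[(-80,-70,24),(-80,70,24),(80,70,24),(80,-70,24)]
px=np.array([(110,65),(563,35),(487,535),(80,560)])/3.635+[470,60]
def W(p,q): c,n=np.cos(p[2]),np.sin(p[2]); return np.array([p[0]+c*q[0]-n*q[1],p[1]+n*q[0]+c*q[1],q[2]])
fun=lambda p:(np.array([proj(f,W(p,q),s) for q in P])-px).ravel()
o=least_squares(fun,[430,310,0.],x_scale=[1,1,.01]);print(o.x,o.fun.reshape(-1,2).round(1))
p=np.load('fix.npy')
for q in[(15,-5.0,150),(15,-5,44)]:print(W(p,q).round(1),go(W(p,q),np.pi+p[2]))
```

```text
[4.34268380e+02 3.22029801e+02 6.80860040e-02] [[ 1.2  0.6]
 [-1.   0.1]
 [-0.8 -0.6]
 [ 0.6 -0.5]]
[577.2  -1.8 150. ] ([0.0, 0.0, -6.1], [-77.4, -42.8, 180.0])
[577.2  -1.8  44. ] ([0.0, 0.0, -6.1], [-77.4, -42.8, 286.0])
```

Call:
play_rows(
  moves=[
    [[0,0,-6.1],[-40,-22,40],0.5],
    [[0,0,-6.1],[-77.4,-42.8,80],0.5],
    [[0,0,-6.1],[-77.4,-42.8,130],0.5],
    [[0,0,-6.1],[-77.4,-42.8,180],0.5],
    [[0,0,-6.1],[-77.4,-42.8,180],0.5],
    [[0,0,-6.1],[-77.4,-42.8,180],0.5],
  ],
  newtons=40,
)

```text
clock: 3.45
eef_pos: [575.7, -1.3, 148.4]
tcp_rot: [3.141, -0.004, -3.032]
contact_force: [0.2, -0.1, 0.0]
opening: 0.504
```

Run:
```python
from h import *
s=r.sense();f=r.grab_frame('wrist'); save('w2.png',f); print(s['eef_pos'],s['tcp_rot'])
p=np.load('fix.npy')
c,n=np.cos(p[2]),np.sin(p[2])
print(go([577.2,-1.8,44],np.pi+p[2]))
print(proj(f,[577.2,-1.8,63],s))
```

```text
[575.67526184  -1.2926108  148.36113389] [ 3.14096605 -0.0044422  -3.03237972]
([0.0, -0.0, 0.1], [0.0, -0.5, 106.6])
[322.92703083 250.83739796]
```

View pics/w2.png

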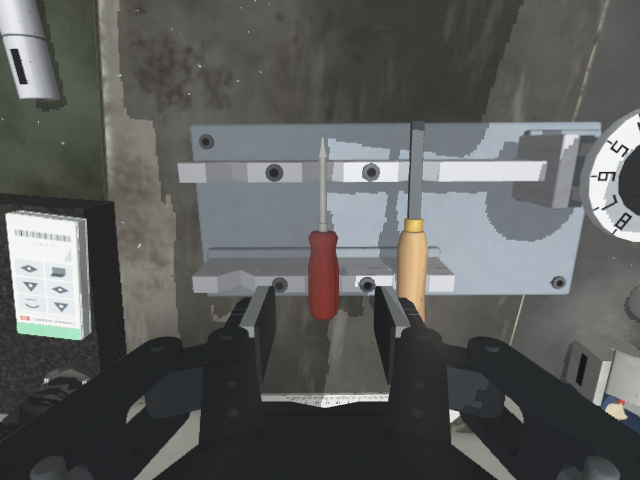

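The screwdriver handle is at (323,272), midway between the fingers. Descending.

Call:
play_rows(
  moves=[
    [[0,0,0],[0,-0.5,45],0.5],
    [[0,0,0],[0,-0.5,80],0.5],
    [[0,0,0],[0,-0.5,103],0.5],
    [[0,0,0],[0,-0.5,103],0.5],
    [[0,0,0],[0,-0.5,103],0.0],
    [[0,0,0],[0,-0.5,103],0.0],
    [[0,0,0],[0,-0.5,103],0.0],
    [[0,0,0],[0,-0.5,103],0.0],
    [[0,0,0],[0,-0.5,103],0.0],
    [[0,0,0],[0,-0.5,80],0.0],
    [[0,0,0],[0,-0.5,40],0.0],
    [[0,0,0],[0,-0.5,-10],0.0],
    [[0,0,0],[0,-0.5,-10],0.0],
  ],
)

```text
clock: 4.8
eef_pos: [581.9, -1.8, 168.6]
tcp_rot: [-3.14, 0.012, -3.032]
contact_force: [1.2, 0.6, -0.3]
opening: 0.213
```

Run:
```python
from h import *
s=r.sense();f=r.grab_frame('wrist'); save('w3.png',f); print(s['eef_pos'],s['tcp_rot'])
print(go([445,287,150],np.pi+.068),go([445,287,30],np.pi+.068))
```

```text
[581.86123836  -1.78301168 168.59678984] [-3.14042659  0.01180231 -3.0324209 ]
([-0.0, 0.5, 2.4], [103.1, 301.8, 14.5]) ([-0.0, 0.5, 2.4], [104.0, 301.9, 134.5])
```

View pics/w3.png

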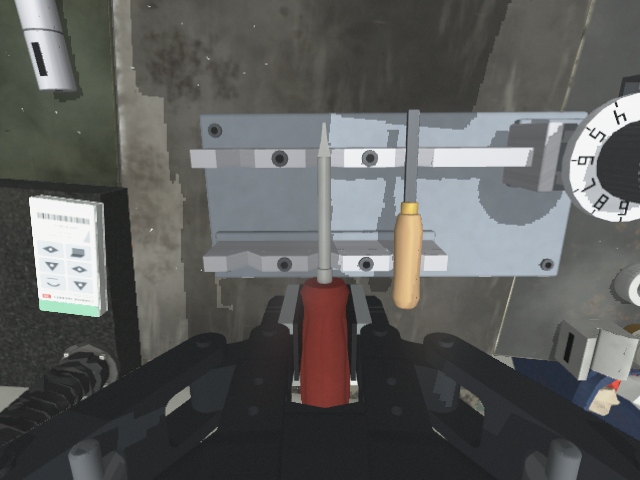

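Screwdriver is held level (323,330). Carrying it over the sleeve, at a safe height, to the tray.

Run:
```python
from h import *
for z in(200,60):print(go([447,287,z],np.pi+.068))
```

```text
([-0.0, 0.5, 2.4], [100.7, 301.5, -35.5])
([-0.0, 0.5, 2.4], [101.8, 301.7, 104.5])
```

Call:
play_rows(
  moves=[
    [[0,0.5,2.4],[10,20,-35.5],0],
    [[0,0.5,2.4],[20,60,-35.5],0],
    [[0,0.5,2.4],[35,105,-35.5],0],
    [[0,0.5,2.4],[50,150,-35.5],0],
    [[0,0.5,2.4],[65,195,-35.5],0],
    [[0,0.5,2.4],[80,240,-35.5],0],
    [[0,0.5,2.4],[95,285,-35.5],0],
    [[0,0.5,2.4],[100.7,301.5,-35.5],0],
    [[0,0.5,2.4],[101,301.5,10],0],
    [[0,0.5,2.4],[101.8,301.7,55],0],
    [[0,0.5,2.4],[101.8,301.7,85],0],
    [[0,0.5,2.4],[101.8,301.7,85],0],
    [[0,0.5,2.4],[101.8,301.7,85],0],
  ],
)

```text
clock: 6.15
eef_pos: [446.6, 286.9, 79.6]
tcp_rot: [-3.14, -0.002, -3.074]
contact_force: [0.3, -0.3, 0.0]
opening: 0.213
```

Run:
```python
from h import *
s=r.sense();f=r.grab_frame('wrist'); save('w4.png',f); print(s['eef_pos'],s['tcp_rot'],s['qpos'])
print(go([447,287,5],np.pi+.068))
```

```text
[446.55319191 286.91094357  79.55235493] [-3.14040463e+00 -1.76901101e-03 -3.07435473e+00] [ 5.68383517e-01  4.09129599e-01  1.95382111e+00 -2.72865609e-04
  7.80764210e-01 -1.06945775e+00]
([-0.0, 0.0, -0.0], [0.5, -0.4, 75.6])
```

View pics/w4.png

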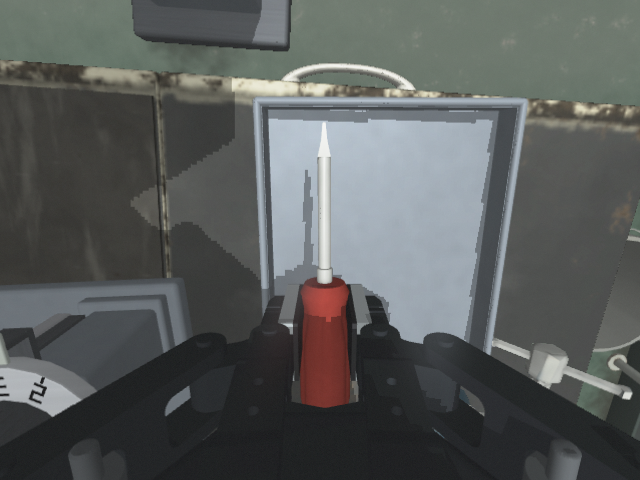

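Call:
play_rows(
  moves=[
    [[0,0,0],[0.5,-0.4,40],0],
    [[0,0,0],[0.5,-0.4,65],0],
    [[0,0,0],[0.5,-0.4,74.5],0],
    [[0,0,0],[0.5,-0.4,74.5],0],
    [[0,0,0],[0.5,-0.4,74.5],0],
    [[0,0,0],[0.5,-0.4,74.5],0],
  ],
)

```text
clock: 6.8
eef_pos: [448.1, 287.7, 7.7]
tcp_rot: [3.14, 0.003, -3.074]
contact_force: [0.6, -0.2, 0.3]
opening: 0.207
```

Run:
```python
from h import *
s=r.sense();f=r.grab_frame('side'); print(s['eef_pos'],s['contact_force'])
f['color']=cv2.resize(f['color'][340:460,240:400],(800,600),interpolation=2);save('s4.png',f)
```

```text
[448.1178726  287.67289717   7.71776472] [ 0.63415148 -0.15125535  0.2847667 ]
```

View pics/s4.png

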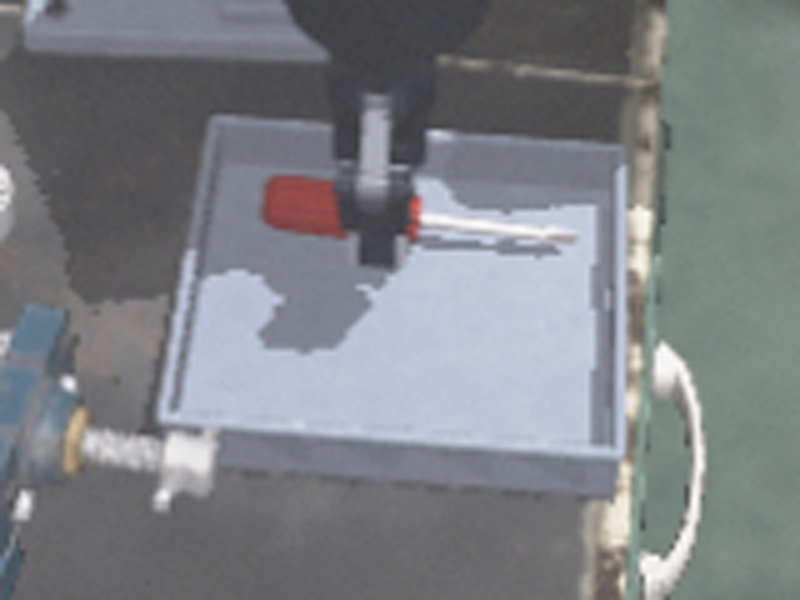

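Call:
play_rows(
  moves=[
    [[0,0,0],[0,0,4],0],
    [[0,0,0],[0,0,4],0],
    [[0,0,0],[0,0,4],0.26],
    [[0,0,0],[0,0,4],0.3],
    [[0,0,0],[0,0,4],0.4],
    [[0,0,0],[0,0,4],0.4],
    [[0,0,0],[0,0,4],0.4],
    [[0,0,0],[0,0,-10],0.4],
    [[0,0,0],[0,0,-50],0.4],
    [[0,0,0],[0,0,-100],0.4],
    [[0,0,0],[0,0,-150],0.4],
    [[0,0,0],[0,0,-190],0.4],
    [[0,0,0],[0,0,-190],0.4],
  ],
)

```text
clock: 8.15
eef_pos: [450.4, 289.2, 204.4]
tcp_rot: [3.135, 0.012, -3.074]
contact_force: [0.2, 0.2, 0.7]
opening: 0.399
```

Run:
```python
from h import *
s=r.sense();f=r.grab_frame('wrist'); save('w5.png',f); print(s['eef_pos'],s['contact_force'])
p=np.load('fix.npy')
c,n=np.cos(p[2]),np.sin(p[2])
q=p[:2]+[c*15-n*55.5,n*15+c*55.5]
for z in (195,110): print(go([*q,z],np.pi+p[2]))
```

```text
[450.36074256 289.15807563 204.44327717] [0.23902653 0.24423803 0.71200317]
([0.2, 0.5, -2.3], [-105.8, -237.6, 6.3])
([0.2, 0.5, -2.3], [-105.1, -238.0, 91.3])
```

View pics/w5.png

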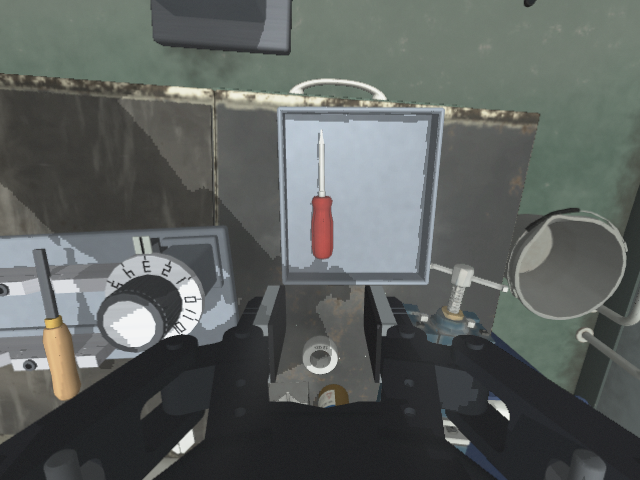

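Call:
play_rows(
  moves=[
    [[0.2,0.5,-2.3],[-20,-45,6],0.5],
    [[0.2,0.5,-2.3],[-40,-90,6],0.5],
    [[0.2,0.5,-2.3],[-60,-135,6],0.5],
    [[0.2,0.5,-2.3],[-80,-180,6],0.5],
    [[0.2,0.5,-2.3],[-98,-220,6],0.5],
    [[0.2,0.5,-2.3],[-105.5,-237.8,50],0.5],
    [[0.2,0.5,-2.3],[-105.1,-238,91],0.5],
    [[0.2,0.5,-2.3],[-105.1,-238,91],0.5],
    [[0.2,0.5,-2.3],[-105.1,-238,91],0.5],
  ],
)

```text
clock: 9.1
eef_pos: [569.4, 58.4, 109.7]
tcp_rot: [3.141, -0.004, -3.034]
contact_force: [1.0, 0.4, 1.0]
opening: 0.5
```

Run:
```python
from h import *
s=r.sense();f=r.grab_frame('wrist'); save('w6.png',f); print(s['eef_pos'],s['contact_force'])
p=np.load('fix.npy')
c,n=np.cos(p[2]),np.sin(p[2])
q=p[:2]+[c*15-n*55.5,n*15+c*55.5]
for z in (50,): print(go([*q,z],np.pi+p[2]))
```

```text
[569.44596572  58.40926653 109.66217233] [0.96200852 0.38391009 1.04907924]
([0.0, -0.0, -0.0], [0.1, -0.5, 61.1])
```

View pics/w6.png

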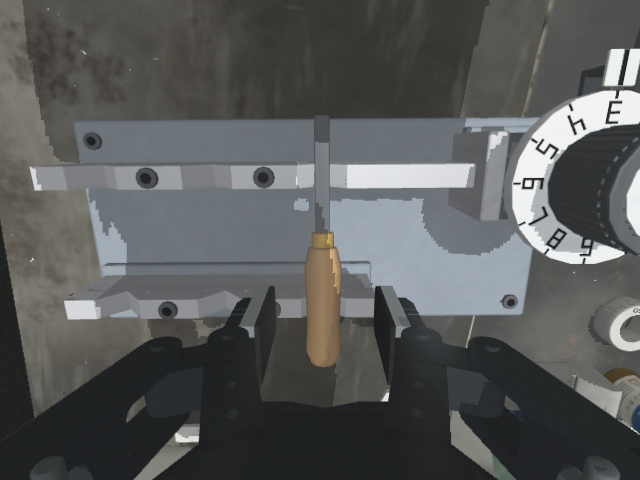

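The file handle is centred at (323,305). Grip it.

Call:
play_rows(
  moves=[
    [[0,0,0],[0,-0.5,40],0.5],
    [[0,0,0],[0,-0.5,61],0.5],
    [[0,0,0],[0,-0.5,61],0.5],
    [[0,0,0],[0,-0.5,61],0.5],
    [[0,0,0],[0,-0.5,61],0.0],
    [[0,0,0],[0,-0.5,61],0.0],
    [[0,0,0],[0,-0.5,61],0.0],
    [[0,0,0],[0,-0.5,61],0.0],
    [[0,0,0],[0,-0.5,61],0.0],
    [[0,0,0],[0,-0.5,40],0.0],
    [[0,0,0],[0,-0.5,0],0.0],
    [[0,0,0],[0,-0.5,-50],0.0],
    [[0,0,0],[0,-0.5,-90],0.0],
    [[0,0,0],[0,-0.5,-90],0.0],
  ],
)

```text
clock: 10.55
eef_pos: [574.6, 58.6, 208.5]
tcp_rot: [3.141, 0.011, -3.034]
contact_force: [0.1, 0.1, -1.1]
opening: 0.224
```

Run:
```python
from h import *
s=r.sense();f=r.grab_frame('wrist'); save('w7.png',f); print(s['eef_pos'],s['contact_force'])
for z in (200,50): print(go([448,348,z],np.pi+.068))
```

```text
[574.64096389  58.58457378 208.45227635] [ 0.06716014  0.10738514 -1.06404361]
([0.1, 0.4, 2.3], [93.1, 301.3, 4.9])
([0.1, 0.4, 2.3], [94.2, 301.2, 154.9])
```

View pics/w7.png

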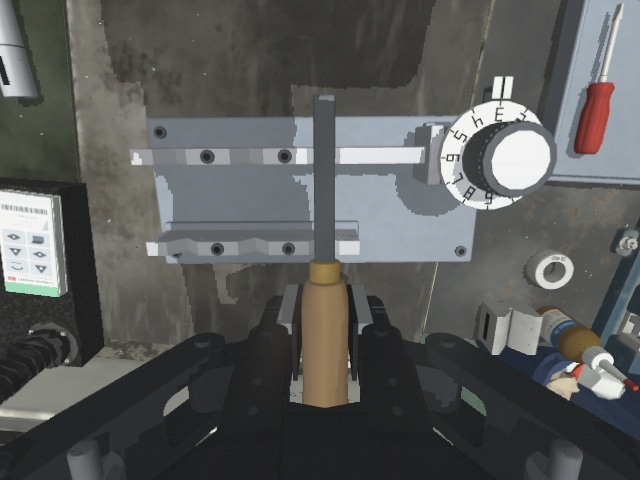

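Call:
play_rows(
  moves=[
    [[0,0.4,2.3],[10,40,5],0],
    [[0,0.4,2.3],[25,85,5],0],
    [[0,0.4,2.3],[40,130,5],0],
    [[0,0.4,2.3],[55,175,5],0],
    [[0,0.4,2.3],[70,220,5],0],
    [[0,0.4,2.3],[85,265,5],0],
    [[0,0.4,2.3],[95.5,301,5],0],
    [[0,0.4,2.3],[95.5,301,40],0],
    [[0,0.4,2.3],[96.5,301,85],0],
    [[0,0.4,2.3],[96.5,301,130],0],
    [[0,0.4,2.3],[96.5,301,155],0],
    [[0,0.4,2.3],[96.5,301,155],0],
    [[0,0.4,2.3],[96.5,301,155],0],
  ],
)

```text
clock: 11.9
eef_pos: [445.4, 347.3, 49.6]
tcp_rot: [3.142, -0.001, -3.074]
contact_force: [0.1, -0.0, -0.6]
opening: 0.214
```

Run:
```python
from h import *
s=r.sense();f=r.grab_frame('wrist'); save('w8.png',f); print(s['eef_pos'],s['contact_force'])
for z in (4,): print(go([445.5,348,z],np.pi+.068))
```

```text
[445.41892225 347.25155688  49.61623058] [ 0.05328512 -0.03869181 -0.55592446]
([0.1, 0.1, -0.0], [0.7, 0.1, 46.7])
```

View pics/w8.png

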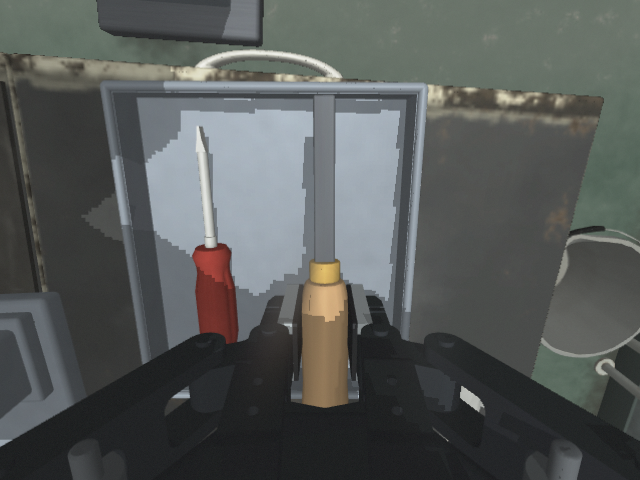

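Run:
```python
from h import *
s=r.sense();f=r.grab_frame('wrist')
print(onz(f,(324,96),66,s),onz(f,(324,85),24,s),onz(f,(324,93),24,s))
```

```text
[362.57528924 342.08102522  66.        ] [353.27264804 341.47728454  24.        ] [356.55245489 341.70342159  24.        ]
```

Call:
play_rows(
  moves=[
    [[0,0,0],[0.7,0,30],0],
    [[0,0,0],[0.7,0,45],0],
    [[0,0,0],[0.7,0,46],0],
    [[0,0,0],[0.7,0,46],0],
    [[0,0,0],[0.7,0,46],0],
    [[0,0,0],[0.7,0,46],0],
  ],
)

```text
clock: 12.6
eef_pos: [446.6, 348.6, 6.3]
tcp_rot: [3.139, 0.003, -3.074]
contact_force: [-0.0, -0.9, -0.8]
opening: 0.218
```

Run:
```python
from h import *
s=r.sense();f=r.grab_frame('side'); print(s['eef_pos'],s['contact_force'])
f['color']=cv2.resize(f['color'][340:460,240:400],(800,600),interpolation=2);save('s8.png',f)
```

```text
[446.59215723 348.64116645   6.25962158] [-0.00673518 -0.88893416 -0.75113109]
```

View pics/s8.png

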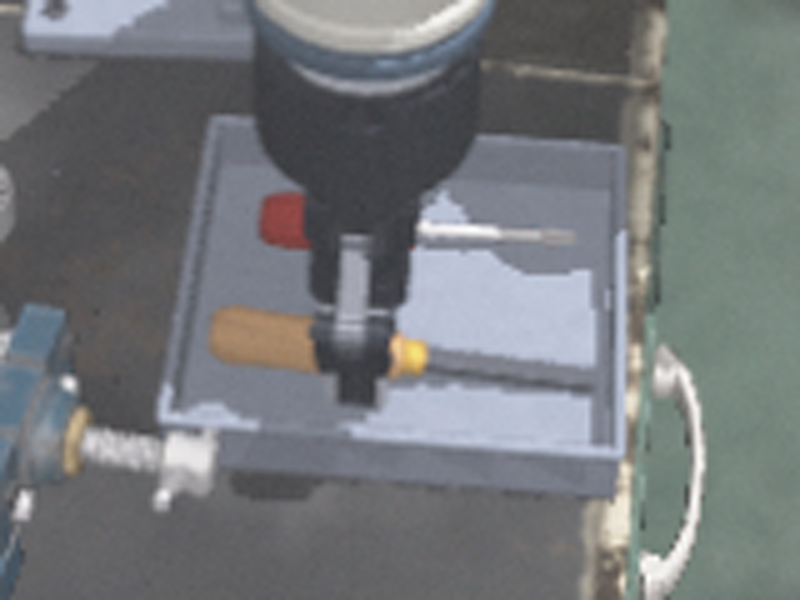

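Call:
play_rows(
  moves=[
    [[0,0,0],[0,0,3],0],
    [[0,0,0],[0,0,3],0],
    [[0,0,0],[0,0,3],0.27],
    [[0,0,0],[0,0,3],0.3],
    [[0,0,0],[0,0,3],0.4],
    [[0,0,0],[0,0,3],0.4],
    [[0,0,0],[0,0,3],0.4],
    [[0,0,0],[0,0,-10],0.4],
    [[0,0,0],[0,0,-50],0.4],
    [[0,0,0],[0,0,-100],0.4],
    [[0,0,0],[0,0,-150],0.4],
    [[0,0,0],[0,0,-200],0.4],
    [[0,0,0],[0,0,-215],0.4],
    [[0,0,0],[0,0,-215],0.4],
  ],
)

```text
clock: 14.05
eef_pos: [447.2, 349.0, 225.3]
tcp_rot: [3.135, 0.009, -3.074]
contact_force: [0.7, -0.3, 0.3]
opening: 0.397
```

Run:
```python
from h import *
s=r.sense();f=r.grab_frame('wrist'); save('w9.png',f); print(s['eef_pos'],s['contact_force'])
for z in (220,190): print(go([505.6,166.5,z],np.pi))
```

```text
[447.22947365 349.00851955 225.32432413] [ 0.69882804 -0.26862812  0.26284501]
([0.3, 0.3, 3.9], [-46.9, -185.3, 2.3])
([0.3, 0.3, 3.9], [-46.8, -185.4, 32.3])
```

View pics/w9.png

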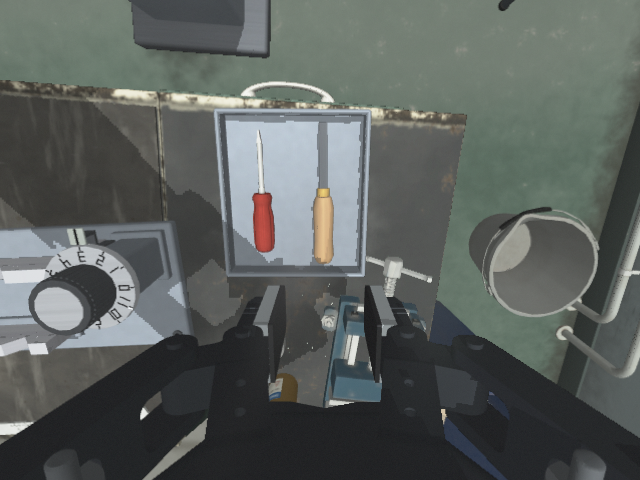

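Both tools lie flat in the tray ((262,195) and (323,195)). Going to the sleeve.

Call:
play_rows(
  moves=[
    [[0.3,0.3,3.9],[-12,-46,2],1],
    [[0.3,0.3,3.9],[-24,-95,2],1],
    [[0.3,0.3,3.9],[-36,-142,2],1],
    [[0.3,0.3,3.9],[-46.8,-185.4,20],1],
    [[0.3,0.3,3.9],[-46.8,-185.4,32],1],
    [[0.3,0.3,3.9],[-46.8,-185.4,32],1],
    [[0.3,0.3,3.9],[-46.8,-185.4,32],1],
  ],
  newtons=60,
)

```text
clock: 14.8
eef_pos: [504.7, 166.9, 189.3]
tcp_rot: [-3.141, -0.002, 3.141]
contact_force: [-0.1, -0.2, -0.8]
opening: 1.001
```

Run:
```python
from h import *
s=r.sense();f=r.grab_frame('wrist'); save('w10.png',f); print(s['eef_pos'],s['contact_force'])
print(proj(f,[505.6,166.5,138],s))
print(go([505.6,166.5,109],np.pi))
```

```text
[504.70655749 166.94445922 189.32896924] [-0.07878593 -0.21267048 -0.84587176]
[323.42197889 266.80125969]
([-0.0, -0.0, 0.0], [-0.5, -0.9, 81.0])
```

View pics/w10.png

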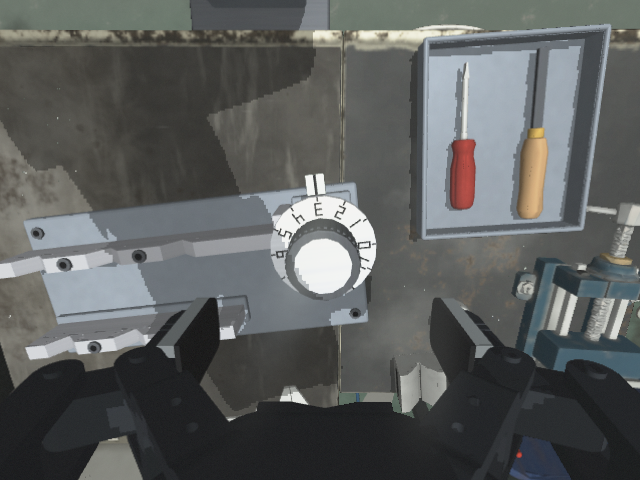

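Call:
play_rows(
  moves=[
    [[0,0,0],[0,0.7,40],1],
    [[0,0,0],[0,0.7,70],1],
    [[0,0,0],[0,0.7,79],1],
    [[0,0,0],[0,0.7,79],1],
    [[0,0,0],[0,0.7,79],1],
    [[0,0,0],[0,0.7,79],0],
    [[0,0,0],[0,0.7,79],0],
    [[0,0,0],[0,0.7,79],0],
    [[0,0,0],[0,0.7,79],0],
    [[0,0,0],[0,0.7,79],0],
    [[0,0,0],[0,0.7,79],0],
  ],
)

```text
clock: 15.95
eef_pos: [505.6, 166.0, 112.6]
tcp_rot: [-3.138, 0.0, -3.14]
contact_force: [-2.4, -15.0, 16.0]
opening: 0.496
```

Run:
```python
from h import *
s=r.sense();f=r.grab_frame('wrist'); save('w11.png',f); print(s['eef_pos'],s['contact_force'],s['opening'],s['wrist_torque'])
```

```text
[505.55252147 165.98626648 112.59679277] [ -2.36086284 -14.95199348  15.95199717] 0.4958174494693185 [-2.48436143  0.41974191  0.04747413]
```

View pics/w11.png

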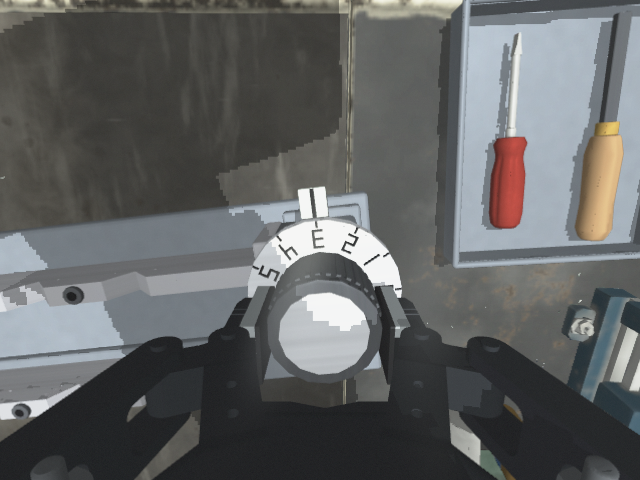

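Call:
play_rows(
  moves=[
    [[0,0,0],[0,-1.3,-1],0],
    [[0,0,7],[0,-1.3,-1],0],
    [[0,0,14],[0,-1.3,-1],0],
    [[0,0,21],[0,-1.3,-1],0],
    [[0,0,28],[0,-1.3,-1],0],
    [[0,0,35],[0,-1.3,-1],0],
    [[0,0,42],[0,-1.3,-1],0],
    [[0,0,49],[0,-1.3,-1],0],
    [[0,0,56],[0,-1.3,-1],0],
    [[0,0,60],[0,-1.3,-1],0],
    [[0,0,60],[0,-1.3,-1],0],
    [[0,0,60],[0,-1.3,-1],0],
  ],
)

```text
clock: 17.2
eef_pos: [505.5, 165.6, 113.0]
tcp_rot: [-3.141, 0.002, 2.095]
contact_force: [2.5, 6.8, -13.1]
opening: 0.492
```

Run:
```python
from h import *
s=r.sense();f=r.grab_frame('wrist'); save('w12.png',f); print(s['eef_pos'],s['contact_force'],s['opening'],s['wrist_torque'],s['tcp_rot'])
```

```text
[505.50608767 165.59224548 112.95173968] [  2.51649319   6.81109839 -13.05264465] 0.4916437371071546 [ 1.18247667 -0.37953638  0.09711533] [-3.14071107e+00  1.96124224e-03  2.09519250e+00]
```

View pics/w12.png

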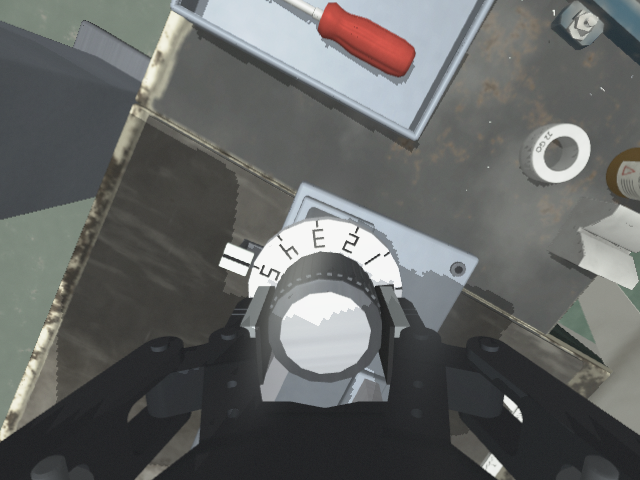

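Call:
play_rows(
  moves=[
    [[0,0,7],[0,0,0.5],0],
    [[0,0,14],[0,0,0.5],0],
    [[0,0,21],[0,0,0.5],0],
    [[0,0,28],[0,0,0.5],0],
    [[0,0,35],[0,0,0.5],0],
    [[0,0,42],[0,0,0.5],0],
    [[0,0,49],[0,0,0.5],0],
    [[0,0,56],[0,0,0.5],0],
    [[0,0,60],[0,0,0.5],0],
    [[0,0,60],[0,0,0.5],0],
    [[0,0,60],[0,0,0.5],0],
    [[0,0,60],[0,0,0.5],0],
  ],
)

```text
clock: 18.45
eef_pos: [505.5, 165.7, 112.8]
tcp_rot: [3.14, 0.001, 1.05]
contact_force: [-1.3, 1.3, 4.4]
opening: 0.488
```

Run:
```python
from h import *
s=r.sense();f=r.grab_frame('wrist'); save('w13.png',f); print(s['eef_pos'],s['contact_force'],s['opening'],s['wrist_torque'],s['tcp_rot'])
```

```text
[505.51967642 165.74797767 112.7845204 ] [-1.27847242  1.27351472  4.36609866] 0.48803640974635226 [0.35854835 0.60833851 0.09328422] [3.14044268e+00 1.37490081e-03 1.04964499e+00]
```

View pics/w13.png

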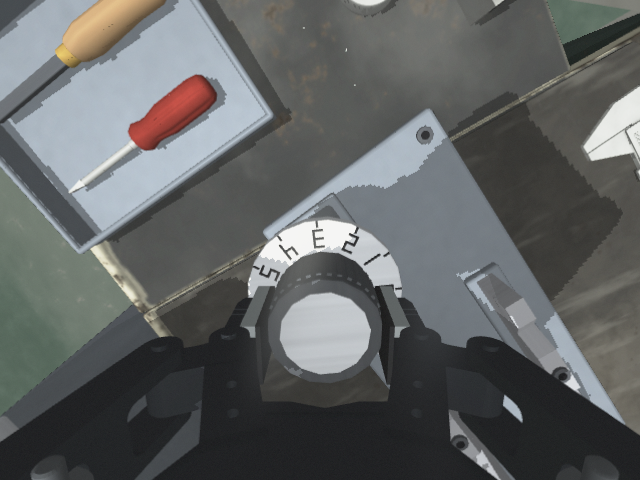

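Rotated 120°, with the numerals still fixed relative to the gripper. Releasing, rising, and turning back to check.

Call:
play_rows(
  moves=[
    [[0,0,0],[0,0,0],0.6],
    [[0,0,0],[0,0,0],0.8],
    [[0,0,0],[0,0,0],1],
    [[0,0,0],[0,0,0],1],
    [[0,0,0],[0,0,0],1],
    [[0,0,0],[0,0,0],1],
    [[0,0,0],[0,0,-20],1],
    [[0,0,0],[0,0,-60],1],
    [[0,0,-8],[0,0,-100],1],
    [[0,0,-16],[0,0,-140],1],
    [[0,0,-30],[0,0,-150],1],
    [[0,0,-38],[0,0,-150],1],
    [[0,0,-46],[0,0,-150],1],
    [[0,0,-54],[0,0,-150],1],
    [[0,0,-62],[0,0,-150],1],
    [[0,0,-70],[0,0,-150],1],
    [[0,0,-78],[0,0,-150],1],
    [[0,0,-86],[0,0,-150],1],
    [[0,0,-94],[0,0,-150],1],
    [[0,0,-102],[0,0,-150],1],
  ],
)

```text
clock: 20.5
eef_pos: [505.4, 166.0, 262.7]
tcp_rot: [-3.14, 0.001, 2.835]
contact_force: [0.6, -0.5, -0.2]
opening: 1.002
```

Run:
```python
from h import *
s=r.sense();f=r.grab_frame('wrist'); save('w14.png',f); print(s['eef_pos'],s['tcp_rot'])
f=r.grab_frame('scene'); save('sc14.png',f)
for d in r.silhouettes(f,'spindle_0')[:5]: print(d['conf'],d['location'],onz(f,d['location'],14).round())
print(go([400,-280,300],np.pi+.1))
```

```text
[505.37211808 165.97849115 262.71436349] [-3.13986784e+00  7.38894577e-04  2.83483806e+00]
0.76 [357.9, 303.9] [ 427. -235.   14.]
0.55 [393.5, 317.7] [ 438. -334.   14.]
([-0.1, 0.0, -23.8], [-38.6, -456.7, -36.5])
```

View pics/w14.png

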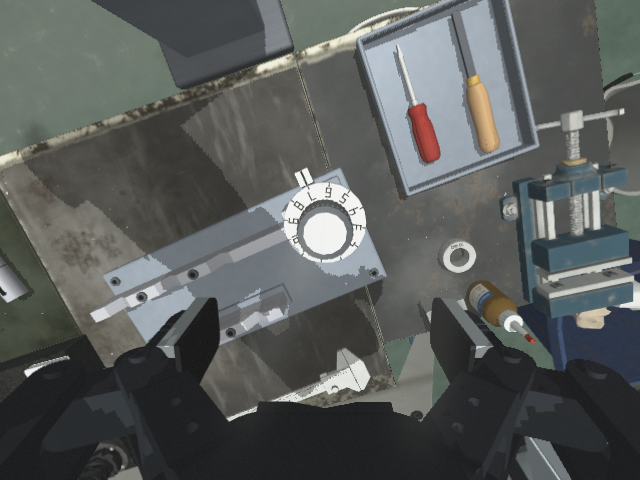

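Run:
```python
import cv2
i=cv2.imread('pics/w14.png')
cv2.imwrite('pics/w14a.png',cv2.rotate(cv2.resize(i[160:270,265:385],(654,600),interpolation=cv2.INTER_CUBIC),cv2.ROTATE_180))
```

```text
(no output)
```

View pics/w14a.png

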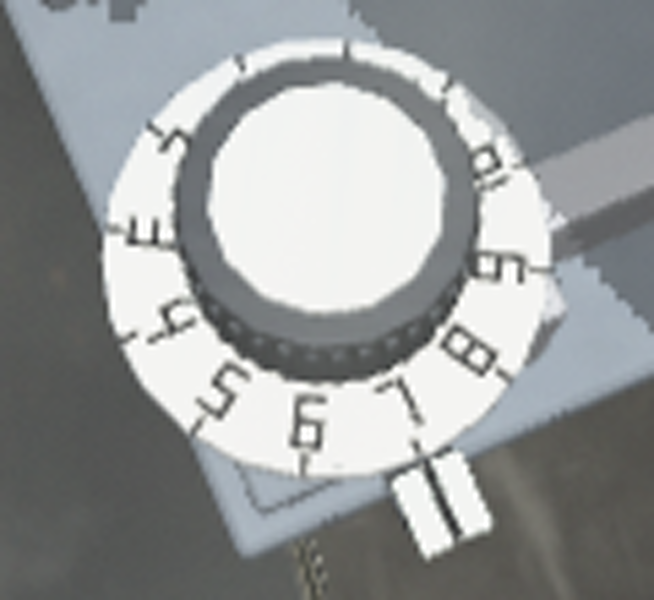

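View pics/sc14.png

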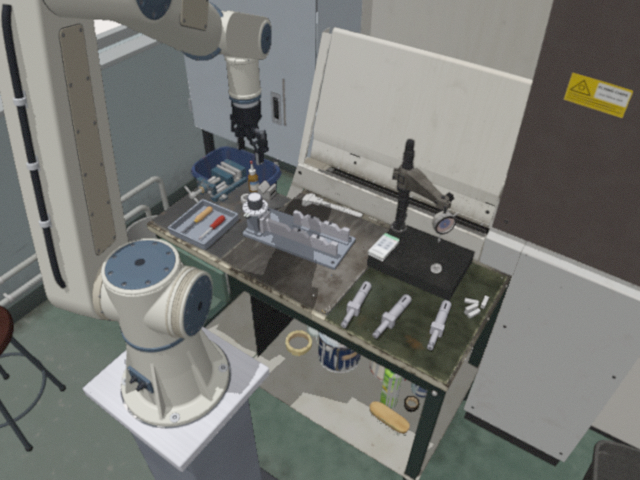

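The sleeve reads 7 at the pointer. Next, looking at the spindles.

Call:
play_rows(
  moves=[
    [[0,0,-8],[-5,-50,-36],0.6],
    [[0,0,-16],[-9,-100,-36],0.6],
    [[0,0,-23.8],[-13,-150,-36],0.6],
    [[0,0,-23.8],[-17,-200,-36],0.6],
    [[0,0,-23.8],[-21,-250,-36],0.6],
    [[0,0,-23.8],[-26,-300,-36],0.6],
    [[0,0,-23.8],[-30,-350,-36],0.6],
    [[0,0,-23.8],[-34,-400,-36],0.6],
    [[0,0,-23.8],[-38.6,-456.7,-36],0.6],
    [[0,0,-23.8],[-38.6,-456.7,-36],0.6],
    [[0,0,-23.8],[-38.6,-456.7,-36],0.6],
    [[0,0,-23.8],[-38.6,-456.7,-36],0.6],
    [[0,0,-23.8],[-38.6,-456.7,-36],0.6],
  ],
)

```text
clock: 21.95
eef_pos: [400.2, -279.1, 299.5]
tcp_rot: [-3.14, -0.0, -3.044]
contact_force: [-0.6, 0.2, -0.3]
opening: 0.599
```

Run:
```python
from h import *
s=r.sense();f=r.grab_frame('wrist'); save('w15.png',f); print(s['eef_pos'],s['tcp_rot'],s['qpos'])
for d in r.silhouettes(f,'spindle_0')[:5]:
    ys,xs=np.nonzero(d['mask']); pts=np.c_[xs,ys].astype(float); c=pts.mean(0); ev=np.linalg.svd(pts-c,full_matrices=False)[2][0]; t=(pts-c)@ev
    a=onz(f,c+ev*t.min(),16,s);b=onz(f,c+ev*t.max(),16,s)
    if a[0]>b[0]:a,b=b,a
    d_=b-a; print(round(d['conf'],2),d['location'],len(xs),'near',a[:2].round(1),'far',b[:2].round(1),'len',np.hypot(*d_[:2]).round(1),'ang',np.arctan2(d_[1],d_[0]).round(3))
```

```text
[ 400.19439516 -279.05377652  299.45259655] [-3.14025336e+00 -5.69239467e-07 -3.04362153e+00] [-6.11268969e-01  7.11002423e-02  1.83638084e+00 -1.07751296e-03
  1.23323996e+00 -2.27968000e+00]
0.95 [284.8, 230.5] 2182 near [ 358.2 -323.5] far [ 521.5 -330.1] len 163.5 ang -0.04
0.6 [192.7, 252.0] 2404 near [ 401.1 -452.5] far [ 563.1 -422.7] len 164.6 ang 0.182
0.57 [362.4, 224.2] 2264 near [ 342.1 -242.3] far [ 502.8 -218.4] len 162.4 ang 0.148
```

View pics/w15.png

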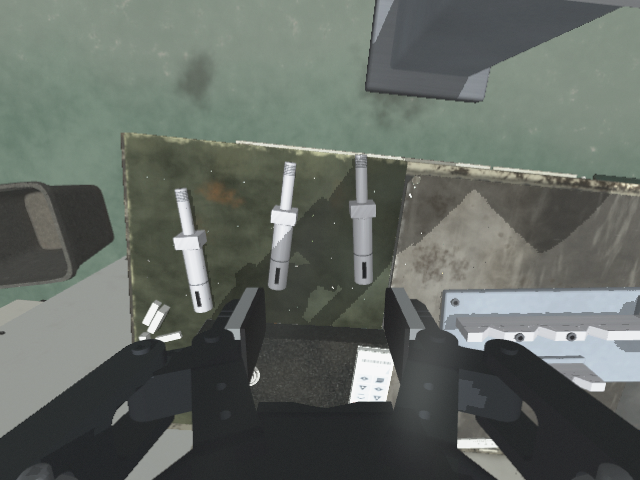

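```bash
cat >> h.py <<'E'
def spind(s,f,show=True,z=15):
    out=[]
    for d in r.silhouettes(f,'spindle_0')[:5]:
        ys,xs=np.nonzero(d['mask']); pts=np.c_[xs,ys].astype(float); c=pts.mean(0); ev=np.linalg.svd(pts-c,full_matrices=False)[2][0]; t=(pts-c)@ev
        a=onz(f,c+ev*t.min(),z,s);b=onz(f,c+ev*t.max(),z,s)
        if a[0]>b[0]:a,b=b,a
        d_=b-a; print(round(d['conf'],2),d['location'],len(xs),'near',a[:2].round(1),'far',b[:2].round(1),'mid',((a+b)/2)[:2].round(1),'len',np.hypot(*d_[:2]).round(1),'ang',np.arctan2(d_[1],d_[0]).round(3))
E
python3 - <<'E'
from h import *
for z in(110,):print(go([431.4,-229,z],np.pi+.148))
E
```

```text
([-0.1, 0.0, -2.8], [-35.8, 46.9, 189.5])
```

Call:
play_rows(
  moves=[
    [[0,0,-2.8],[-10,15,45],0.6],
    [[0,0,-2.8],[-20,30,90],0.6],
    [[0,0,-2.8],[-30,45,135],0.6],
    [[0,0,-2.8],[-35.8,46.9,180],0.6],
    [[0,0,-2.8],[-35.8,46.9,189.5],0.6],
    [[0,0,-2.8],[-35.8,46.9,189.5],0.6],
    [[0,0,-2.8],[-35.8,46.9,189.5],0.6],
  ],
  newtons=90,
)

```text
clock: 22.75
eef_pos: [432.4, -229.5, 111.7]
tcp_rot: [-3.139, 0.002, -2.993]
contact_force: [0.7, -0.4, -0.0]
opening: 0.601
```

Run:
```python
from h import *
s=r.sense();f=r.grab_frame('wrist'); save('w16.png',f); print(s['eef_pos'],s['tcp_rot'])
spind(s,f)
```

```text
[ 432.38814815 -229.50195095  111.6521423 ] [-3.13870799e+00  1.53782508e-03 -2.99289305e+00]
0.7 [326.6, 226.5] 7090 near [ 341.  -243.2] far [ 504.7 -217.7] mid [ 422.8 -230.5] len 165.6 ang 0.154
0.61 [32.1, 277.1] 7565 near [ 401.8 -449.5] far [ 564.6 -423.5] mid [ 483.2 -436.5] len 164.9 ang 0.158
0.58 [185.1, 230.5] 7347 near [ 358.6 -325.3] far [ 523.9 -330.1] mid [ 441.2 -327.7] len 165.4 ang -0.029
```

View pics/w16.png

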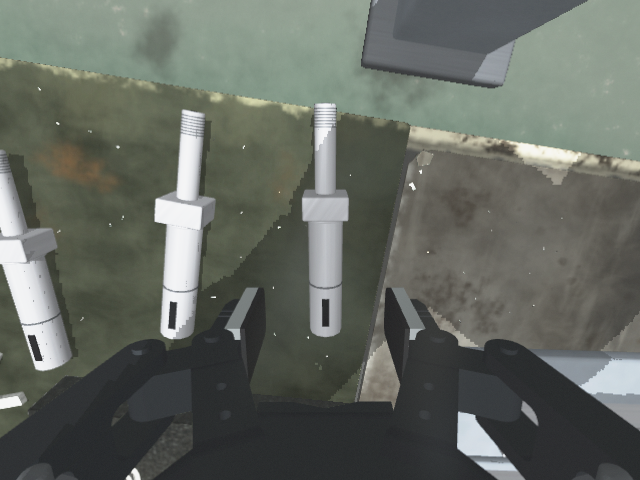

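Call:
play_rows(
  moves=[
    [[0,0,0],[0.6,0.5,45],0.6],
    [[0,0,0],[0.6,0.5,85],0.6],
    [[0,0,0],[0.6,0.5,105],0.6],
    [[0,0,0],[0.6,0.5,108.5],0.6],
    [[0,0,0],[0.6,0.5,108.5],0.6],
    [[0,0,0],[0.6,0.5,108.5],0.6],
    [[0,0,0],[0.6,0.5,108.5],0],
    [[0,0,0],[0.6,0.5,108.5],0],
    [[0,0,0],[0.6,0.5,108.5],0],
    [[0,0,0],[0.6,0.5,108.5],0],
    [[0,0,0],[0.6,0.5,108.5],0],
    [[0,0,0],[0.6,0.5,108.5],0],
  ],
)

```text
clock: 24.05
eef_pos: [433.2, -230.5, 5.1]
tcp_rot: [-3.136, 0.005, -2.994]
contact_force: [-3.1, -1.0, 13.3]
opening: 0.247
```

Run:
```python
from h import *
s=r.sense();f=r.grab_frame('wrist'); save('w17.png',f); print(s['eef_pos'],s['tcp_rot'],s['opening'],s['contact_force'])
```

```text
[ 433.16889651 -230.53827837    5.14939657] [-3.13625714  0.00458691 -2.99355028] 0.2470676196834158 [-3.07225612 -0.95834721 13.34788994]
```

View pics/w17.png

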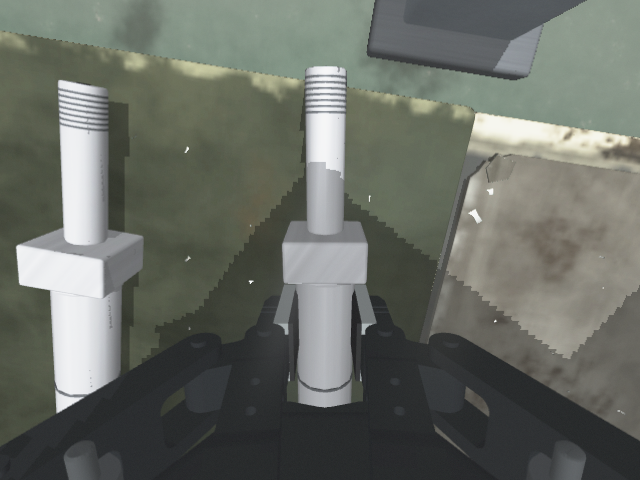

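Call:
play_rows(
  moves=[
    [[0,0,0],[0,0,-10],0],
    [[0,0,0],[0,0,-35],0],
    [[0,0,0],[0,0,-80],0],
    [[0,0,0],[0,0,-125],0],
    [[0,0,0],[0,0,-140],0],
    [[0,0,0],[0,0,-140],0],
  ],
)

```text
clock: 24.7
eef_pos: [433.9, -230.6, 148.2]
tcp_rot: [-3.133, 0.009, -2.993]
contact_force: [-0.1, 0.2, -3.8]
opening: 0.246
```

```bash
cat >> h.py <<'E'
def Wf(q):
    p=np.load('fix.npy'); c,n=np.cos(p[2]),np.sin(p[2]); return np.array([p[0]+c*q[0]-n*q[1],p[1]+n*q[0]+c*q[1],q[2]])
FY=np.pi+np.load('fix.npy')[2]
E
python3 - <<'E'
from h import *
s=r.sense();f=r.grab_frame('wrist'); save('w18.png',f); print(s['eef_pos'],s['tcp_rot'],s['opening'],s['contact_force'])
for z in(140,90): print(go(Wf((14.3,55,z)),FY))
E
```

```text
[ 433.86755159 -230.58897754  148.23614113] [-3.13298633  0.00906266 -2.99345615] 0.2461005439254183 [-0.10378675  0.16507591 -3.77063212]
([-0.4, 0.4, 2.3], [-178.2, 264.5, 5.7])
([-0.4, 0.4, 2.3], [-177.8, 264.8, 55.7])
```

View pics/w18.png

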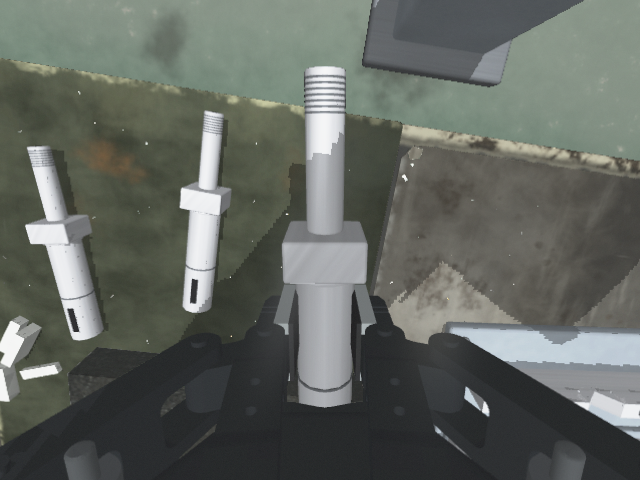

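Call:
play_rows(
  moves=[
    [[0,0,0],[0,40,3],0],
    [[0,0,0],[0,90,5],0],
    [[0,0,1],[0,140,5],0],
    [[0,0,2.3],[-10,185,5],0],
    [[-0.4,0.4,2.3],[-45,220,5],0],
    [[-0.4,0.4,2.3],[-85,245,5],0],
    [[-0.4,0.4,2.3],[-130,260,5],0],
    [[-0.4,0.4,2.3],[-178,264.5,5],0],
    [[-0.4,0.4,2.3],[-178,264.8,40],0],
    [[-0.4,0.4,2.3],[-178,264.8,60],0],
    [[-0.4,0.4,2.3],[-178,264.8,60],0],
    [[-0.4,0.4,2.3],[-178,264.8,60],0],
  ],
)

```text
clock: 25.95
eef_pos: [569.0, 57.7, 84.4]
tcp_rot: [3.141, -0.004, -3.034]
contact_force: [-0.9, 0.2, -3.4]
opening: 0.244
```

Run:
```python
from h import *
s=r.sense();f=r.grab_frame('wrist'); save('w19.png',f); print(s['eef_pos'],s['tcp_rot'],s['opening'],s['contact_force'])
for z in(59,): print(go(Wf((14.3,55,z)),FY))
g=r.grab_frame('side');g['color']=cv2.resize(g['color'][230:360,230:390],(738,600),interpolation=2);save('s19.png',g)
```

```text
[568.96195644  57.66454701  84.39152279] [ 3.14125199 -0.00350705 -3.03367264] 0.2442459642757777 [-0.8747044   0.21498175 -3.39666219]
([0.0, -0.1, -0.0], [-0.1, 0.1, 26.5])
```

View pics/w19.png

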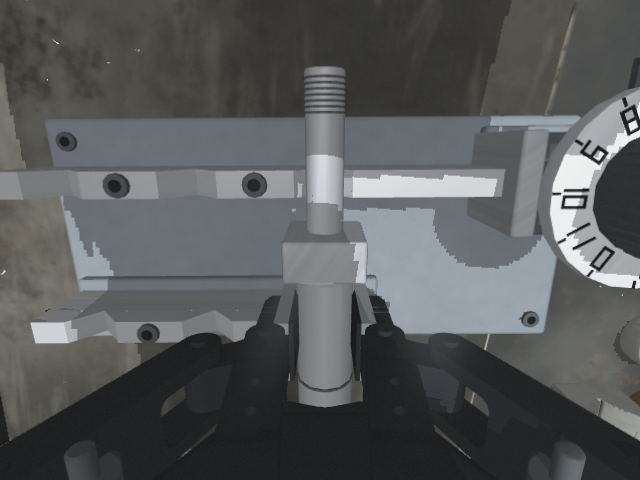

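View pics/s19.png

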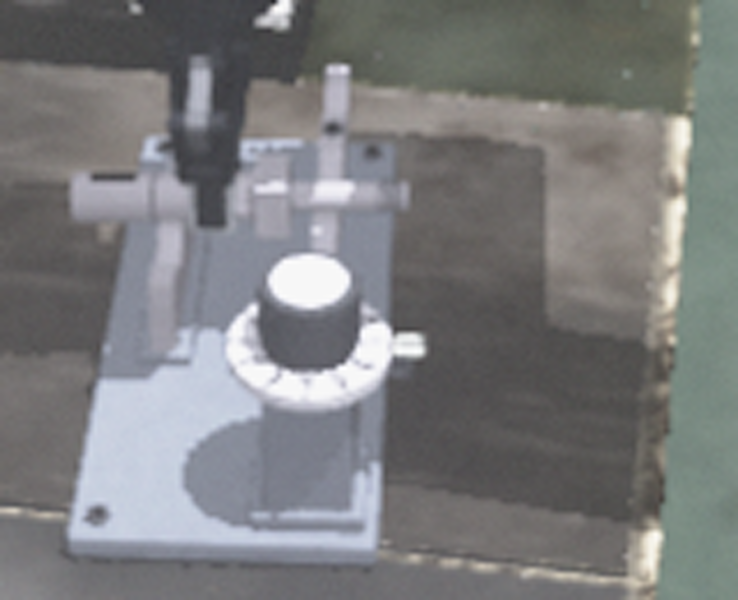

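Call:
play_rows(
  moves=[
    [[0,0,0],[0,0,15],0],
    [[0,0,0],[0,0,24],0],
    [[0,0,0],[0,0,26],0],
    [[0,0,0],[0,0,26],0],
    [[0,0,0],[0,0,26],0],
  ],
)

```text
clock: 26.55
eef_pos: [570.6, 57.7, 60.3]
tcp_rot: [3.141, 0.001, -3.034]
contact_force: [0.6, -0.9, -4.3]
opening: 0.246
```

Run:
```python
from h import *
s=r.sense(); print(s['eef_pos'],s['tcp_rot'],s['opening'],s['contact_force'],s['wrist_torque'])
g=r.grab_frame('side');g['color']=cv2.resize(g['color'][230:360,230:390],(738,600),interpolation=2);save('s20.png',g)
```

```text
[570.62588392  57.72678306  60.32310743] [ 3.14129994e+00  5.92217115e-04 -3.03384355e+00] 0.24616478885315932 [ 0.59041644 -0.9208432  -4.25365568] [ 0.01973357  0.00393155 -0.00871101]
```

View pics/s20.png

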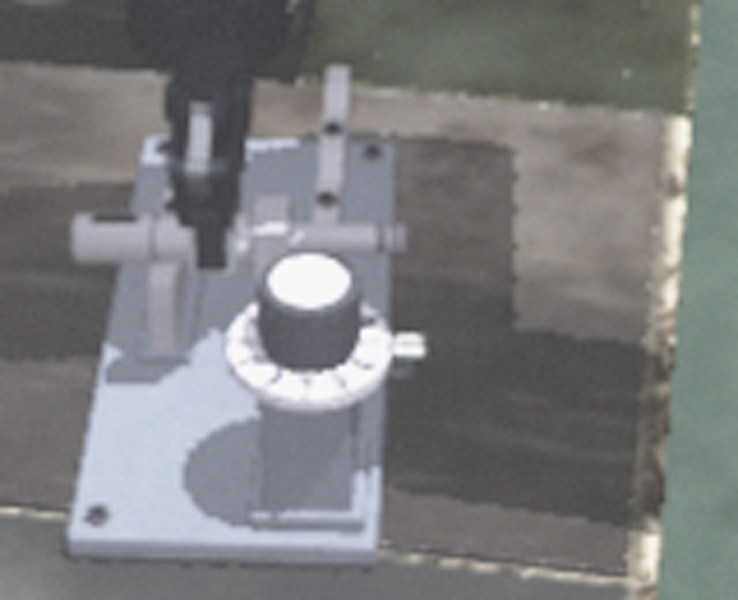

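Still carrying the weight at z 60.3 (force −4.3 N). Lower in small steps to seat it.

Call:
play_rows(
  moves=[
    [[0,0,0],[0,0,2],0],
    [[0,0,0],[0,0,2.5],0],
    [[0,0,0],[0,0,2.5],0],
    [[0,0,0],[0,0,2.5],0],
  ],
)

```text
clock: 27.0
eef_pos: [571.2, 57.7, 58.5]
tcp_rot: [3.141, 0.002, -3.034]
contact_force: [-1.4, -1.5, 4.9]
opening: 0.246
```

Run:
```python
from h import *
s=r.sense(); print(s['eef_pos'],s['tcp_rot'],s['opening'],s['contact_force'],s['wrist_torque'])
```

```text
[571.1578757   57.74484268  58.54756137] [ 3.14138029e+00  1.83288143e-03 -3.03379515e+00] 0.24563696288449152 [-1.41907399 -1.49607431  4.87293146] [-0.15772109  0.09288682 -0.00589521]
```

Call:
play_rows(
  moves=[
    [[0,0,0],[0,0,0.5],0.28],
    [[0,0,0],[0,0,0.5],0.34],
    [[0,0,0],[0,0,0.5],0.42],
    [[0,0,0],[0,0,0.5],0.45],
    [[0,0,0],[0,0,0.5],0.45],
    [[0,0,0],[0,0,-10],0.45],
    [[0,0,0],[0,0,-50],0.45],
    [[0,0,0],[0,0,-90],0.45],
    [[0,0,0],[0,0,-100],0.45],
    [[0,0,0],[0,0,-100],0.45],
  ],
)

```text
clock: 28.0
eef_pos: [572.4, 57.8, 161.1]
tcp_rot: [3.141, 0.006, -3.034]
contact_force: [-0.2, 1.0, -0.5]
opening: 0.453
```

Run:
```python
from h import *
s=r.sense();f=r.grab_frame('wrist'); save('w21.png',f); print(s['eef_pos'],s['tcp_rot'],s['opening'],s['contact_force'])
g=r.grab_frame('side');g['color']=cv2.resize(g['color'][160:320,210:390],(675,600),interpolation=2);save('s21.png',g)
```

```text
[572.37759756  57.8316679  161.07289172] [ 3.14140485  0.00632801 -3.03382662] 0.452558963870062 [-0.20702425  0.97788561 -0.52455364]
```

View pics/w21.png

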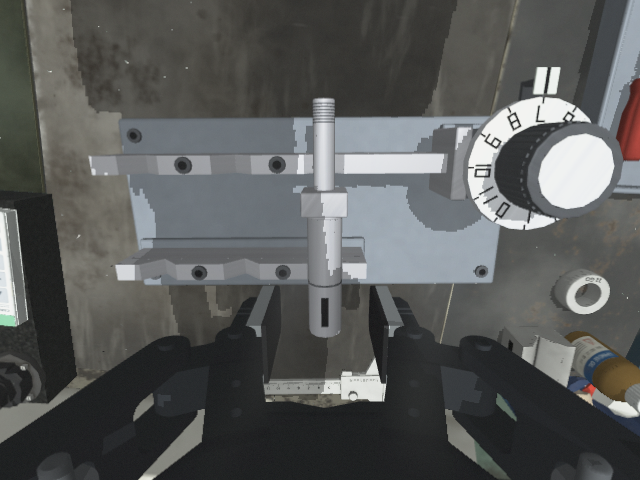

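View pics/s21.png

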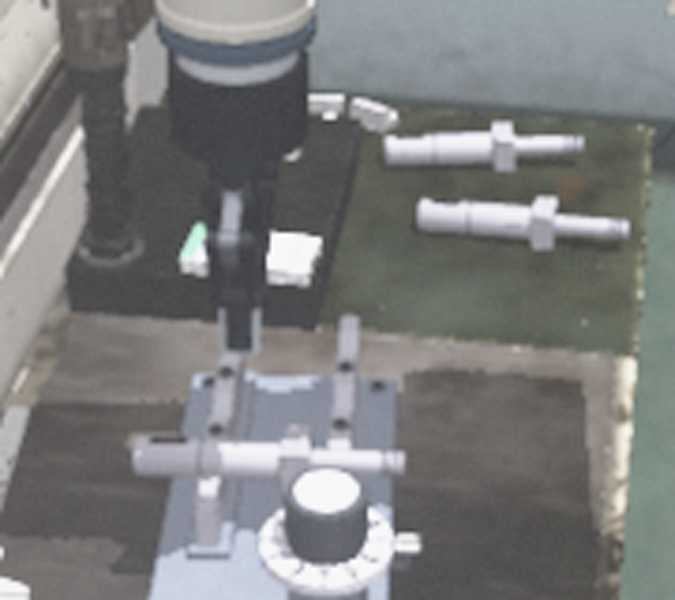

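First spindle seated. Moving to the second.

Run:
```python
from h import *
print(go([420,-100,190],FY),go([450,-328,130],np.pi-.03))
```

```text
([0.0, 0.1, -0.0], [166.5, -140.6, -32.2]) ([0.0, 0.1, 7.9], [161.2, -370.5, 27.8])
```

Call:
play_rows(
  moves=[
    [[0,0,0],[35,-30,-10],0.55],
    [[0,0,0],[70,-60,-20],0.55],
    [[0,0,0],[105,-90,-20],0.55],
    [[0,0,0],[140,-115,-20],0.55],
    [[0,0,0],[166,-150,-20],0.55],
    [[0,0,2],[166,-200,-20],0.55],
    [[0,0,4],[164,-250,-20],0.55],
    [[0,0,6],[162,-300,-10],0.55],
    [[0,0,7.9],[161,-345,5],0.55],
    [[0,0,7.9],[161.2,-370.5,27.8],0.55],
    [[0,0,7.9],[161.2,-370.5,27.8],0.55],
    [[0,0,7.9],[161.2,-370.5,27.8],0.55],
    [[0,0,7.9],[161.2,-370.5,27.8],0.55],
  ],
)

```text
clock: 29.4
eef_pos: [449.6, -327.0, 129.5]
tcp_rot: [3.14, -0.0, 3.112]
contact_force: [0.3, -0.4, -0.5]
opening: 0.551
```

Run:
```python
from h import *
s=r.sense();f=r.grab_frame('wrist'); save('w22.png',f); print(s['eef_pos'],s['tcp_rot'])
spind(s,f)
print(go([450.2,-328,3],np.pi-.03))
```

```text
[ 449.57032398 -326.96750249  129.47255185] [ 3.14008378e+00 -8.49453906e-05  3.11185702e+00]
0.92 [323.8, 223.7] 5980 near [ 357.8 -323.8] far [ 523.  -330.4] mid [ 440.4 -327.1] len 165.3 ang -0.04
0.63 [176.9, 266.3] 5183 near [ 401.6 -453.4] far [ 536.  -429.1] mid [ 468.8 -441.3] len 136.6 ang 0.179
([0.0, 0.1, 0.1], [0.2, -1.0, 127.3])
```

View pics/w22.png

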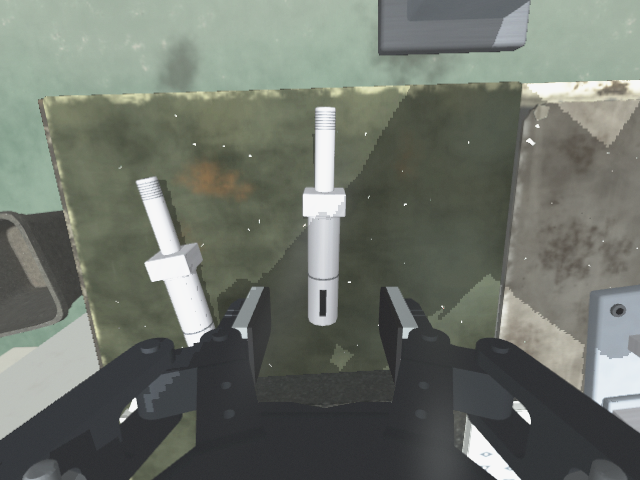

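Call:
play_rows(
  moves=[
    [[0,0,0.2],[0,-0.5,45],0.55],
    [[0,0,0.2],[0,-0.5,90],0.55],
    [[0,0,0.2],[0,-0.5,118],0.55],
    [[0,0,0.2],[0,-0.5,126],0.55],
    [[0,0,0.2],[0,-0.5,126],0.55],
    [[0,0,0.2],[0,-0.5,126],0.55],
    [[0,0,0.2],[0,-0.5,126],0],
    [[0,0,0.2],[0,-0.5,126],0],
    [[0,0,0.2],[0,-0.5,126],0],
    [[0,0,0.2],[0,-0.5,126],0],
    [[0,0,0.2],[0,-0.5,126],0],
    [[0,0,0.2],[0,-0.5,126],0],
  ],
)

```text
clock: 30.7
eef_pos: [451.4, -328.4, 6.3]
tcp_rot: [-3.14, 0.004, 3.109]
contact_force: [-1.9, 1.0, 10.6]
opening: 0.246
```

Run:
```python
from h import *
s=r.sense();print(s['eef_pos'],s['tcp_rot'],s['opening'],s['contact_force'])
```

```text
[ 451.38034458 -328.35159972    6.33151813] [-3.14046022  0.00382189  3.10866257] 0.24594550302030616 [-1.85629161  1.02749199 10.58022521]
```

Call:
play_rows(
  moves=[
    [[0,0,0],[0,0,-10],0],
    [[0,0,0],[0,0,-35],0],
    [[0,0,0],[0,0,-80],0],
    [[0,0,0],[0,0,-125],0],
    [[0,0,0],[0,0,-140],0],
    [[0,0,0],[0,0,-140],0],
  ],
)

```text
clock: 31.3
eef_pos: [452.3, -329.3, 150.0]
tcp_rot: [-3.137, 0.009, 3.109]
contact_force: [0.2, -0.4, -4.2]
opening: 0.247
```

Run:
```python
from h import *
s=r.sense();f=r.grab_frame('wrist'); save('w23.png',f); print(s['eef_pos'],s['tcp_rot'],s['opening'],s['contact_force'])
for q in([420,-100,145],Wf((14,-5,145)),Wf((14,-5,85))): print(go(q,FY))
```

```text
[ 452.29242466 -329.30340764  150.03175996] [-3.13697205  0.00891629  3.1085532 ] 0.2467735202846495 [ 0.23518268 -0.40195578 -4.2287845 ]
([-0.2, 0.3, -8.1], [38.7, 227.3, 2.0])
([-0.2, 0.3, -8.1], [-114.1, 330.6, 2.6])
([-0.2, 0.3, -8.1], [-113.8, 330.7, 62.6])
```

View pics/w23.png

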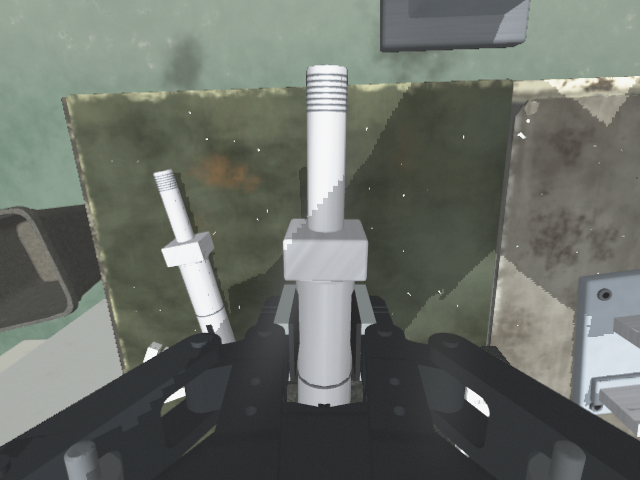

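Call:
play_rows(
  moves=[
    [[0,0,0],[10,40,2],0],
    [[0,0,-1],[20,88,2],0],
    [[0,0,-3],[30,136,2],0],
    [[0,0,-5],[36,184,2],0],
    [[0,0,-7],[38,227,2],0],
    [[0,0,-8.1],[10,260,2],0],
    [[-0.2,0.3,-8.1],[-30,287,2],0],
    [[-0.2,0.3,-8.1],[-70,312,2],0],
    [[-0.2,0.3,-8.1],[-114,330.6,2],0],
    [[-0.2,0.3,-8.1],[-114,330.7,40],0],
    [[-0.2,0.3,-8.1],[-114,330.7,65],0],
    [[-0.2,0.3,-8.1],[-114,330.7,65],0],
    [[-0.2,0.3,-8.1],[-114,330.7,65],0],
  ],
)

```text
clock: 32.65
eef_pos: [575.2, -2.0, 81.6]
tcp_rot: [3.141, -0.002, -3.033]
contact_force: [-0.3, -0.4, -3.4]
opening: 0.243
```

Run:
```python
from h import *
s=r.sense();f=r.grab_frame('wrist'); save('w24.png',f); print(s['eef_pos'],s['tcp_rot'],s['opening'],s['contact_force'])
for z in(58.5,): print(go(Wf((14,-5,z)),FY))
```

```text
[575.20018917  -1.97786736  81.56576138] [ 3.14099451e+00 -2.48702006e-03 -3.03328884e+00] 0.2426499988187923 [-0.25663929 -0.41657668 -3.35809358]
([0.0, 0.0, 0.0], [0.1, 0.2, 24.3])
```

View pics/w24.png

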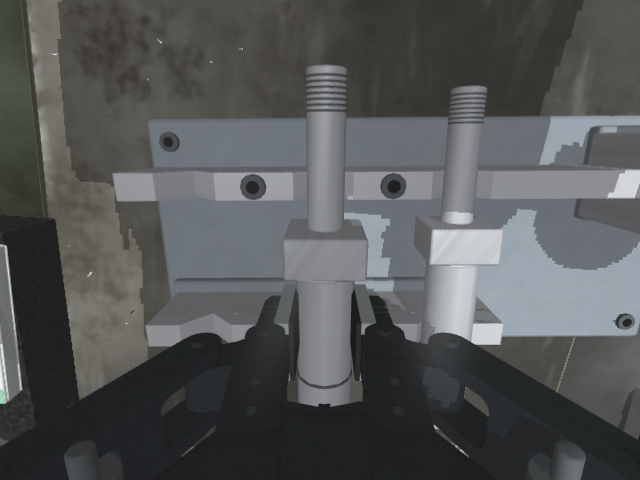

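Call:
play_rows(
  moves=[
    [[0,0,0],[0,0,12],0],
    [[0,0,0],[0,0,21],0],
    [[0,0,0],[0,0,24.5],0],
    [[0,0,0],[0,0,25],0],
    [[0,0,0],[0,0,25],0],
    [[0,0,0],[0,0,25],0],
  ],
)

```text
clock: 33.3
eef_pos: [576.2, -2.1, 59.2]
tcp_rot: [3.141, 0.001, -3.033]
contact_force: [-6.5, 0.3, 14.0]
opening: 0.246
```

Run:
```python
from h import *
s=r.sense(); print(s['eef_pos'],s['tcp_rot'],s['opening'],s['contact_force'],s['wrist_torque'])
```

```text
[576.24481906  -2.07575398  59.20944057] [ 3.14124147e+00  5.06946197e-04 -3.03347942e+00] 0.2463255280045554 [-6.45637163  0.33033111 13.96951418] [0.15660929 0.72655197 0.05574696]
```

Seated (14 N upward). Release with the target at the current pose.

Call:
play_rows(
  moves=[
    [[0,0,0],[0,0,0],0.28],
    [[0,0,0],[0,0,0],0.34],
    [[0,0,0],[0,0,0],0.4],
    [[0,0,0],[0,0,0],0.42],
    [[0,0,0],[0,0,0],0.42],
    [[0,0,0],[0,0,-10],0.42],
    [[0,0,0],[0,0,-50],0.42],
    [[0,0,0],[0,0,-90],0.42],
    [[0,0,0],[0,0,-110],0.42],
    [[0,0,0],[0,0,-110],0.42],
  ],
)

```text
clock: 34.3
eef_pos: [578.4, -2.1, 173.3]
tcp_rot: [-3.141, 0.007, -3.033]
contact_force: [0.4, -0.5, -0.4]
opening: 0.422
```

Run:
```python
from h import *
s=r.sense();f=r.grab_frame('wrist'); save('w25.png',f); print(s['eef_pos'],s['tcp_rot'],s['opening'],s['contact_force'])
print(go([420,-100,190],FY),go([480,-438,150],np.pi+.16))
g=r.grab_frame('scene')
spind(None,g)
```

```text
[578.44596839  -2.12882168 173.31879395] [-3.14116945  0.00696671 -3.03344776] 0.42216440484148965 [ 0.36778636 -0.46663688 -0.40123446]
([-0.0, 0.2, 0.0], [166.8, -80.3, -19.5]) ([-0.0, 0.2, -3.0], [143.8, -422.8, 20.6])
0.97 [439.1, 327.3] 456 near [ 400.6 -453. ] far [ 566.7 -423.3] mid [ 483.6 -438.2] len 168.8 ang 0.177
0.68 [295.4, 221.3] 321 near [520.8  84.2] far [698.5 104.1] mid [609.7  94.2] len 178.9 ang 0.112
0.54 [313.6, 224.3] 369 near [526.2  22.2] far [709.1  41.5] mid [617.7  31.8] len 183.8 ang 0.105
```

View pics/w25.png

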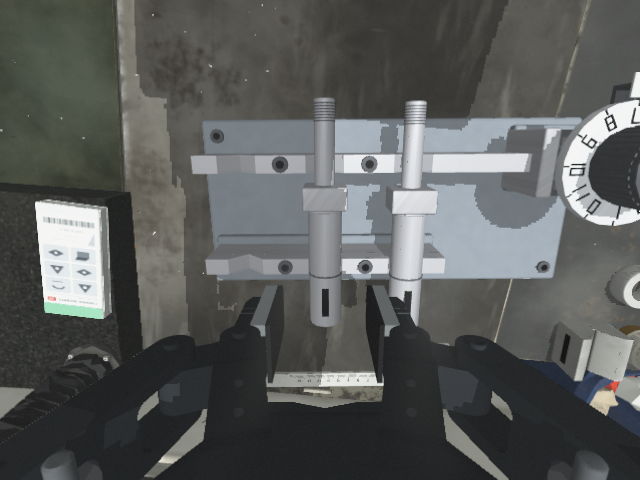

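Run:
```python
from h import *
a=r.grab_frame('scene');b=r.grab_frame('side')
def tri(p,q):
    o1,v1=ray(a,p);o2,v2=ray(b,q); A=np.c_[v1,-v2]; t=np.linalg.lstsq(A,o2-o1,rcond=None)[0]; x,y=o1+t[0]*v1,o2+t[1]*v2; return ((x+y)/2).round(),np.linalg.norm(x-y).round()
print(tri((444,224),(269,160)),tri((408,145),(233,125)))
```

```text
(array([ 670., -342.,  170.]), np.float64(3.0)) (array([ 720., -190.,  328.]), np.float64(1.0))
```

Call:
play_rows(
  moves=[
    [[0,0,0],[40,-20,-10],0.55],
    [[0,0,0],[85,-40,-20],0.55],
    [[0,0,0],[125,-60,-20],0.55],
    [[0,0,0],[160,-85,-20],0.55],
    [[0,0,0],[168,-130,-20],0.55],
    [[0,0,0],[168,-180,-20],0.55],
    [[0,0,0],[165,-230,-20],0.55],
    [[0,0,-1],[160,-280,-20],0.55],
    [[0,0,-2],[155,-330,-10],0.55],
    [[0,0,-3],[148,-380,0],0.55],
    [[0,0,-3],[143.8,-422.8,20.6],0.55],
    [[0,0,-3],[143.8,-422.8,20.6],0.55],
    [[0,0,-3],[143.8,-422.8,20.6],0.55],
    [[0,0,-3],[143.8,-422.8,20.6],0.55],
  ],
)

```text
clock: 35.95
eef_pos: [477.4, -436.8, 146.7]
tcp_rot: [3.139, -0.003, -2.981]
contact_force: [0.4, 0.8, -0.4]
opening: 0.547
```

Run:
```python
from h import *
s=r.sense();f=r.grab_frame('wrist'); save('w26.png',f); print(s['eef_pos'],s['tcp_rot'],s['qpos'])
spind(s,f)
```

```text
[ 477.43669156 -436.79557712  146.71745569] [ 3.13926707e+00 -2.63965078e-03 -2.98094677e+00] [-7.42955575e-01  4.73419083e-01  1.65241507e+00 -7.45054030e-04
  1.01921889e+00 -2.47400318e+00]
0.77 [321.0, 238.3] 5288 near [ 401.8 -451.6] far [ 564.9 -423.9] mid [ 483.4 -437.8] len 165.4 ang 0.168
```

View pics/w26.png

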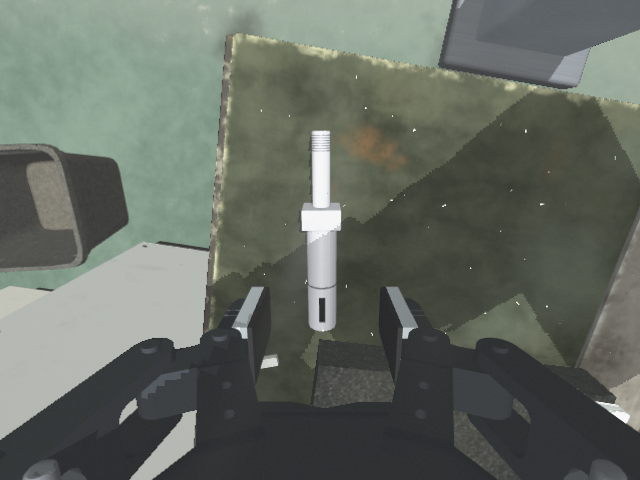

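Run:
```python
from h import *
s=r.sense();f=r.grab_frame('wrist')
print(onz(f,(278,358),5,s),onz(f,(240,362),5,s), onz(f,(320,340),40,s))
print(go([492.8,-436.2,110],np.pi+.164),go([492.8,-436.2,3],np.pi+.164))
```

```text
[ 605.90228638 -458.65167607    5.        ] [ 615.72730916 -492.74904455    5.        ] [ 560.35032279 -426.42798809   40.        ]
([0.0, -0.1, -0.1], [-14.6, -1.6, 38.1]) ([0.0, -0.1, -0.1], [-14.8, -1.7, 145.1])
```

Call:
play_rows(
  moves=[
    [[0,0,0],[-14.6,-1.6,35],0.55],
    [[0,0,0],[-14.6,-1.6,80],0.55],
    [[0,0,0],[-14.8,-1.7,120],0.55],
    [[0,0,0],[-14.8,-1.7,140],0.55],
    [[0,0,0],[-14.8,-1.7,143.5],0.55],
    [[0,0,0],[-14.8,-1.7,143.5],0.55],
    [[0,0,0],[-14.8,-1.7,143.5],0.55],
    [[0,0,0],[-14.8,-1.7,143.5],0],
    [[0,0,0],[-14.8,-1.7,143.5],0],
    [[0,0,0],[-14.8,-1.7,143.5],0],
    [[0,0,0],[-14.8,-1.7,143.5],0],
    [[0,0,0],[-14.8,-1.7,143.5],0],
    [[0,0,0],[-14.8,-1.7,143.5],0],
  ],
)

```text
clock: 37.4
eef_pos: [493.7, -437.1, 6.6]
tcp_rot: [-3.14, 0.0, -2.98]
contact_force: [0.4, 0.8, 9.0]
opening: 0.241
```

Run:
```python
from h import *
s=r.sense();print(s['eef_pos'],s['tcp_rot'],s['opening'],s['contact_force'])
f=r.grab_frame('wrist'); save('w27.png',f)
```

```text
[ 493.66050303 -437.05119271    6.61639071] [-3.13986575e+00  4.66968906e-04 -2.98038722e+00] 0.24134446312058006 [0.42137354 0.83667296 9.03735191]
```

View pics/w27.png

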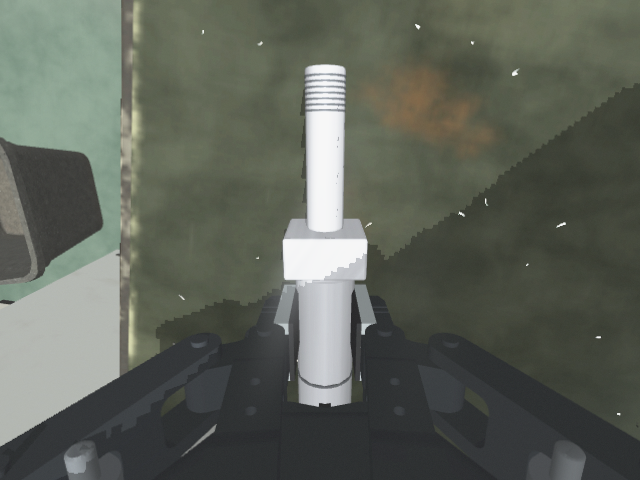

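Call:
play_rows(
  moves=[
    [[0,0,0],[0,0,-10],0],
    [[0,0,0],[0,0,-35],0],
    [[0,0,0],[0,0,-80],0],
    [[0,0,0],[0,0,-125],0],
    [[0,0,0],[0,0,-140],0],
    [[0,0,0],[0,0,-140],0],
  ],
)

```text
clock: 38.05
eef_pos: [494.7, -437.9, 149.7]
tcp_rot: [-3.136, 0.004, -2.98]
contact_force: [-0.3, 0.0, -4.4]
opening: 0.246
```

Run:
```python
from h import *
s=r.sense();f=r.grab_frame('wrist'); save('w28.png',f); print(s['eef_pos'],s['tcp_rot'],s['opening'],s['contact_force'])
for q in([430,-150,150],Wf((14,-65,150)),Wf((14,-65,85))): print(go(q,FY))
```

```text
[ 494.74949029 -437.90206252  149.65712698] [-3.13576022  0.00379515 -2.98036055] 0.24617697607999267 [-0.27670953  0.0355544  -4.44364296]
([-0.2, 0.1, 3.1], [16.7, 293.4, -3.8])
([-0.2, 0.1, 3.1], [-148.2, 356.2, -3.8])
([-0.2, 0.1, 3.1], [-148.1, 356.3, 61.2])
```

View pics/w28.png

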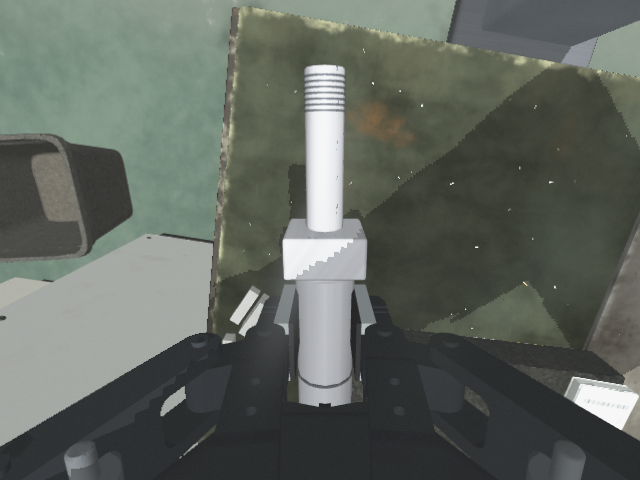

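Call:
play_rows(
  moves=[
    [[0,0,0],[5,40,-3],0],
    [[0,0,0],[10,90,-3],0],
    [[0,0,1],[14,140,-3],0],
    [[0,0,2],[17,190,-3],0],
    [[0,0,3.1],[17,240,-3],0],
    [[0,0,3.1],[17,285,-3],0],
    [[-0.2,0.1,3.1],[-10,320,-3],0],
    [[-0.2,0.1,3.1],[-55,340,-3],0],
    [[-0.2,0.1,3.1],[-100,354,-3],0],
    [[-0.2,0.1,3.1],[-148,356.2,-3],0],
    [[-0.2,0.1,3.1],[-148,356.3,35],0],
    [[-0.2,0.1,3.1],[-148,356.3,62],0],
    [[-0.2,0.1,3.1],[-148,356.3,62],0],
    [[-0.2,0.1,3.1],[-148,356.3,62],0],
  ],
)

```text
clock: 39.5
eef_pos: [580.9, -61.5, 82.5]
tcp_rot: [3.14, -0.005, -3.035]
contact_force: [1.0, -0.3, -2.9]
opening: 0.241
```

Run:
```python
from h import *
s=r.sense();f=r.grab_frame('wrist'); save('w29.png',f); print(s['eef_pos'],s['tcp_rot'],s['opening'],s['contact_force'])
for z in(58.5,): print(go(Wf((14,-65,z)),FY))
```

```text
[580.91111338 -61.47714005  82.49826408] [ 3.13990711 -0.0046031  -3.03460643] 0.24141543093613965 [ 1.03877172 -0.31765271 -2.91306895]
([0.1, -0.1, -0.1], [-0.6, 0.1, 25.4])
```

View pics/w29.png

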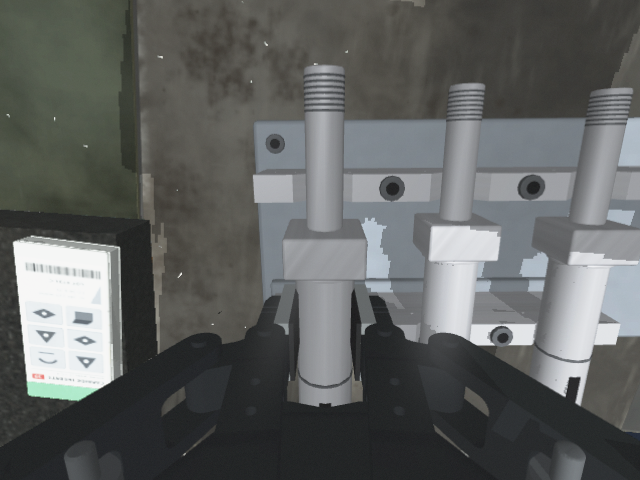

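Call:
play_rows(
  moves=[
    [[0,0,0],[-0.6,0,12],0],
    [[0,0,0],[-0.6,0,21],0],
    [[0,0,0],[-0.6,0,25],0],
    [[0,0,0],[-0.6,0,25.5],0],
    [[0,0,0],[-0.6,0,25.5],0],
    [[0,0,0],[-0.6,0,25.5],0],
  ],
)

```text
clock: 40.15
eef_pos: [582.5, -61.8, 59.6]
tcp_rot: [3.141, -0.002, -3.035]
contact_force: [-5.8, -0.9, 9.7]
opening: 0.249
```

Run:
```python
from h import *
s=r.sense(); print(s['eef_pos'],s['tcp_rot'],s['opening'],s['contact_force'],s['wrist_torque'])
```

```text
[582.50917037 -61.81906714  59.59445541] [ 3.14079469e+00 -1.63073391e-03 -3.03478270e+00] 0.2487277158761583 [-5.81045475 -0.92967021  9.72471298] [-0.06457299  0.69798101 -0.02797654]
```

Call:
play_rows(
  moves=[
    [[0,0,0],[0,0,0],0.28],
    [[0,0,0],[0,0,0],0.34],
    [[0,0,0],[0,0,0],0.4],
    [[0,0,0],[0,0,0],0.42],
    [[0,0,0],[0,0,0],0.42],
    [[0,0,0],[0,0,-10],0.42],
    [[0,0,0],[0,0,-50],0.42],
    [[0,0,0],[0,0,-90],0.42],
    [[0,0,0],[30,0,-135],0.42],
    [[0,0,0],[70,0,-180],0.42],
    [[0,0,0],[80,60,-220],0.42],
    [[0,0,0],[80,90,-240],0.42],
    [[0,0,0],[80,90,-240],0.42],
    [[0,0,0],[80,90,-240],0.42],
  ],
)

```text
clock: 41.55
eef_pos: [494.3, 20.3, 302.0]
tcp_rot: [3.141, 0.002, -3.032]
contact_force: [-0.1, -0.1, -1.3]
opening: 0.423
```

Run:
```python
from h import *
s=r.sense();f=r.grab_frame('wrist'); save('w30.png',f); print(s['eef_pos'],s['contact_force'])
spind(s,f,z=67)
g=r.grab_frame('side');g['color']=cv2.resize(g['color'][160:360,210:390],(540,600),interpolation=2);save('s30.png',g)
for b in(-65,-5,55): print(Wf((-76,b,67)).round(1),Wf((84,b,67)).round(1))
im=f['color'][120:320,180:480]; f['color']=cv2.resize(im,(800,533),interpolation=2); save('w30a.png',f)
```

```text
[494.30962442  20.3029389  302.01314907] [-0.07178912 -0.13694092 -1.27161361]
0.92 [296.4, 269.0] 2699 near [482.1 -12.8] far [649.6   6.7] mid [565.8  -3. ] len 168.7 ang 0.116
0.81 [350.6, 271.0] 2780 near [477.5  47.4] far [645.7  67. ] mid [561.6  57.2] len 169.3 ang 0.116
0.74 [240.7, 255.6] 2130 near [489.5 -71.4] far [632.4 -58.1] mid [560.9 -64.8] len 143.5 ang 0.092
[493.2 -71.2  67. ] [652.2 -54.   67. ]
[486.7 -11.6  67. ] [645.8   5.7  67. ]
[480.2  48.1  67. ] [639.3  65.3  67. ]
```

View pics/w30.png

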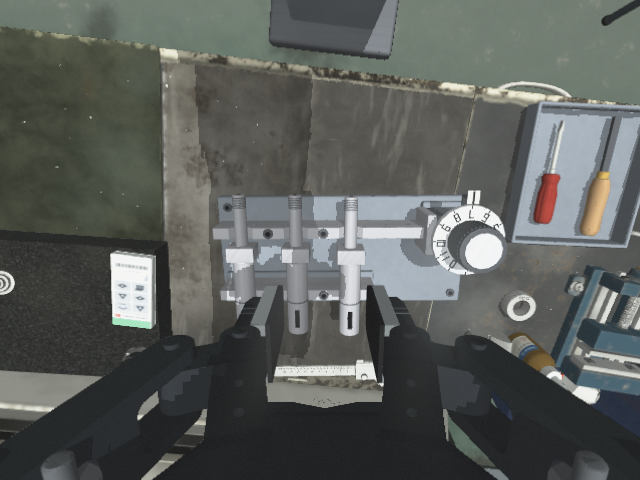

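View pics/w30a.png

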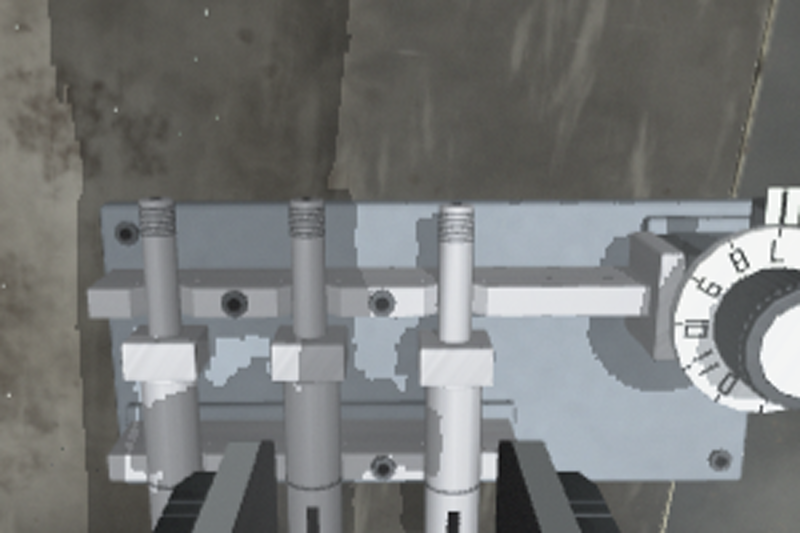

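View pics/s30.png

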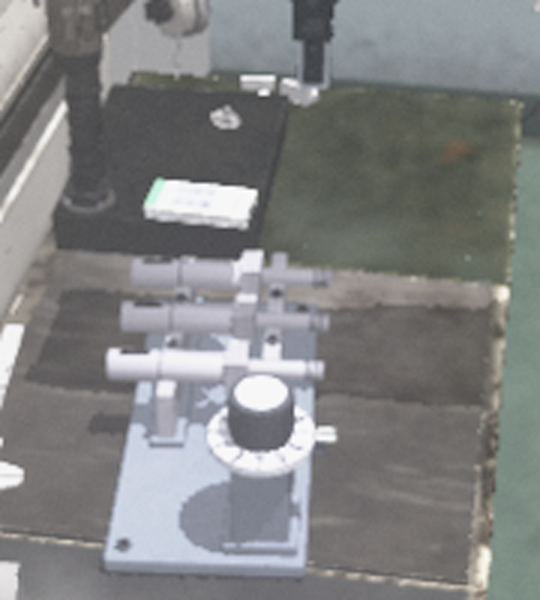

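All three spindles lie parallel in their vee pairs, the sleeve reads 7, and both tools are flat in the tray. Handing in.

Run:
```python
from h import *
print(r.sign_off())
```

```text
the job is handed in; nothing more can be done
None
```

The vee rest is set up as asked and the job is handed in at about 42 s of the 210 s allowed; sign-off gives no verdict.

- **Tools:** The screwdriver and the small file were in the vees, and both now lie flat and apart in the tray. I let the screwdriver drop a few millimetres there, because the finger tips would have met the tray floor first. The test bar was not there at the start.
- **Sleeve:** With the rests empty, I turned it from 3 to 7 in one grip of 120° and let go. The close-up after release shows 7 at the pointer, in its click, and it was still at 7 in the last view.
- **Spindles:** All three lie in vee pairs of their own, thick ends on the far rest and collars between the rests. The last wrist and side views show them parallel and centred in their vees. Measured mid positions for two of them were within about 2 mm along the vees and 1 mm across. The one at y -65 was partly hidden by a finger, so its measured length (143 mm) and mid were not usable. I judged it by eye from the pictures.

I judged level from the side view and from the contact forces as each spindle was set down; I did not measure it separately. No spindle was knocked aside and the grip did not slacken, as far as I saw.

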